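Load a tube rotator's loose carrier bar so that it stays level

TASK

Hang the three capped tubes from the rack in the three free clips of the tube rotator's loosely pivoting bar, each time on the side that then rides high, so that the bar never tips by more than about 10 degrees and is level at the end. Draw each tube into its clip from the bar's open side until it is gently but fully home and hangs by its cap. Leave the bottle, the beaker and the tip box alone.

Things in the scene. Friction and masses are not known exactly. Their poses are not given: they have to be found in the camera images.
- rotator: Pale grey tube rotator: foot, drive housing (124 x 120 mm, 195 mm high, front face at x = -79 mm) and before it, on a horizontal shaft along x, an aluminium bar with four clips. Origin on the bench under the clip row, z up, x from the housing to the bar's open side (away from the robot), y along the level bar. A tube hangs already in the clip at y = +80 mm and stays there; three clips are free.
- axis (a point): Fixed point on the shaft's axis, 165 mm above the rotator's origin, same axes. The bar (330 mm long, 30 high, 8 thick) turns about x here. In the bar's turning frame the clips are at y = 140, 80, -80, -140 mm and their tops and the bar's top edge at z = +12 mm. How far the shaft sticks out is set by hand and NOT measured: the clips' seat centres, all alike, lie anywhere from x = -22 to +22 mm.
- bar (a joint): Tilt of the bar about the rotator's x axis in rad: 0 level, positive when the clips at +y are up and those at -y down. It pivots freely, damped, with a soft centring spring (about 0.7 N m/rad; settles in 0.5 s): one tube at 140 mm tips it by about 0.13 rad, one at 80 mm by 0.08 rad.
- clip_a (a point): Free clip at y = -140 mm: where its top centre is if the bar is level and the shaft at mid-reach (12 mm above point axis); fixed to the rotator, so it does not follow the bar. The clip is open upwards and to +x. On top a fixed saddle, a U of arms 32 mm apart, 8 mm high, 10 mm deep in front of the bar, on which the cap comes to rest; 12 to 22 mm below its top, two sprung steel jaws.
- clip_b (a point): Free clip at y = -80 mm, like clip_a. The jaws' flared mouth, 43 mm wide 13 mm in front of the seat centre, narrows to 25 mm at the lips 6.5 mm in front of it. Moved towards -x, upright to the bar, cap underside 0 to 6 mm above the saddle top, a tube needs about 4 to 8 N to pass the lips, slips in and stops hard against the bar, its axis at the seat centre.
- clip_c (a point): Free clip at y = +140 mm, like clip_a. More than 22 N between a tube and the rotator damages it. If the cap comes in below the saddle's top it is stopped by the saddle's arms; a tube let go before it is home drops down onto the jaws or out.
- tube1_center (a point): Centre (half-way up, on the axis) of a sealed sample tube upright in the rack, z along it, cap up. Whitish body 28 mm in diameter, 92 mm long; yellowish screw cap on top 36 mm in diameter, 24 mm high; 116 mm in all, 70 g. The cap's underside is 34 mm above this point, its top 58 mm. Grip it by the cap, fingertips no lower than the cap's underside, as clip and bar come right up to it.
- tube2_center (a point): Centre of a second tube, the same as tube1.
- tube3_center (a point): Centre of a third tube, the same as tube1.
- rack: Fixed pale tube rack, 122 x 180 mm, 66 mm high, 2 x 3 square holes at 58 mm pitch, open above. Origin at the centre of its underside, y along its long side. The tubes stand on its floor, 6 mm above the bench, their caps well above the rack.
- bottle: Bystander: amber bottle, 60 mm in diameter, 130 mm high; origin at the centre of its underside.
- beaker: Bystander: glass beaker, 68 mm in diameter, 85 mm high; origin at the centre of its underside.
- tipbox: Bystander: box of pipette tips, 87 x 122 mm, 67 mm high; origin at the centre of its underside.
Mind the look-alikes: they are no part of the job. Leave any pink or turquoise look-alike of the part that bears tube1_center alone.

How it is judged:
By the outcome, as a careful person would: the job done as asked, in the order asked, and still so for the second after the job is handed in, with the robot touching nothing.
It also fails if it takes over 72 s, if anything falls off the work surface, if the arm or the gripper's body presses on something with over 40 N, if the wrist force passes 120 N, or if a joint passes its speed limit or range.

ROBOT

A 6-joint arm with a two-finger parallel gripper is mounted at the origin on the work surface. World frame = base frame: x ahead of the robot, y to its left, z up, the work surface at z = 0. Lengths are in mm, angles in rad, forces in N, time in s.
With the tool pointing down it reaches from about 350 to 875 mm from the base axis. Payload 4.2 kg.
Tool frame: the origin (TCP) lies at the very end of the fingers, on their centre line; the grasp point (between the pads) lies arm.hold_point_z behind it (arm.hold_point_z is the distance from the TCP to the grasp point, in mm); y points along the fingers, x is the direction in which the jaws open and shut, and the axes are right-handed (so a half turn about y gives the same grasp; the last joint's range is limited). The gripper opens to 85 mm and grips with 20 to 120 N. Pads are 22 mm wide; open, the fingers measure 114 mm over their backs; the gripper's body (76 mm by 85 mm) begins 54 mm behind the grasp point. The pads swing forward as they close: fully open they stand 13 mm farther back than shut.
Start: joints at [-0.909, 0.385, 0.008, 0, -1.194, -0.259], TCP at [245.01, -574.951, 231.312] pointing down, gripper open.
Joint ranges: [-3.14, 3.14], [-1.21, 2.06], [-1.07, 1.41], [-3.16, 2.05], [-2.99, -0.16], [-3.1, 3.1]. Speed limits (rad/s): [2.79, 2.79, 3.14, 3.14, 3.14, 3.14].

INTERFACE

Orientations are given as a unit quaternion [x, y, z, w].
In Python, from bench import arm gives the robot as it stands.
- The arm moves only by the shell command python3 -m creep 'ROWS'. ROWS is JSON, a list of rows, each a list of 3 entries, a list of its own where there are three numbers: the shift along the world's x, y, z in mm, then the turn, a rotation vector about the world's x, y, z in rad, then the gripper command: -1 is shut, 1 is fully open, values between are in proportion. In form: [[[dx, dy, dz], [wx, wy, wz], jaw], ...]. A call has 1 to 12 rows; each row is the pose to reach, as a shift and turn from the pose commanded when the call began; what a row does not reach only later rows make up. A row lasts 1/12 s, in which the tool goes at most 41.7 mm and 7.16 degrees, less where a joint would pass 70% of its speed; a pose out of reach is approached as far as the arm can. A call with a gripper value outside its range is refused whole. The fingers move at their own pace and stop on an object; the grip force is fixed at half the most. Time passes only in rows, so rows that repeat a pose let the fingers close. It gives the time, the measured TCP pose, the force and the opening at its end, in the units of the state.
- arm.read_state(): the state, without advancing time (a new reading comes with each control period).
- arm.get_image(name): name is "scene" or "top"; returns (picture, depth): 480x640x3 uint8, red, green, blue; 480x640 float32, mm along the optical axis (not along the pixel's ray), 0 where there is no reading.
- arm.camera_params(name): a dict with "camera_matrix" (3x3 intrinsics, pixels), "extrinsics" (4x4, takes a point from world to camera coordinates). Camera axes: x right, y down, z forward; pixel columns grow to the right and rows downward; lengths in mm; the calibration is good to about 2 mm. A picture is of the moment at which its call begins. camera_params takes no time and is no camera call.
- arm.job_done(): hands the job in, once; it reports no verdict.
The state is a dict: "clock": time; "joints": joint angles; "joint_vel": joint speeds; "joint_efforts": joint torques, N m; "position": TCP position; "ee_rot": TCP orientation; "contact_force": force on the tool from outside, world axes, zero at the start; "wrist_torque": the same for the moment, N m; "gripper_width": finger opening in mm.
Only numpy, scipy, OpenCV 4.12 (cv2) and the standard library are available. Lean on these libraries where they do the work, as an engineer would, in place of code of your own. Each camera call takes 0.05 s, during which the arm holds its last target.

## Working session

There is one attempt and no reset: what is moved stays moved. The work goes in short steps, Python scripts to look and compute and a shell command to move; the robot and the scene stay as the last step left them, time stands still between calls to the robot, and variables do not carry over. Pictures are saved under pics/ and viewed, and the job is handed in when it is done.

```bash
ls; mkdir -p pics; python3 - <<'E'
from bench import arm
import cv2, numpy as np
print(arm.read_state()); print(arm.hold_point_z)
for n in ("scene","top"):
    im,d=arm.get_image(n); cv2.imwrite(f"pics/{n}0.png",im[:,:,::-1]); np.save(f"{n}0.npy",d); np.save(f"{n}0_rgb.npy",im)
    p=arm.camera_params(n); print(n,np.round(p["camera_matrix"],1).tolist(),np.round(p["extrinsics"],3).tolist())
E
```

```text
pics
{'clock': 0.0, 'joints': array([-9.09429824e-01,  3.85525215e-01,  6.56772920e-03, -5.28537262e-04,
       -1.19400620e+00, -2.58606773e-01]), 'joint_vel': array([ 8.52350717e-05, -2.63947605e-05, -7.46146212e-04, -1.13212123e-04,
        1.25691057e-03,  2.07708087e-03]), 'joint_efforts': array([-1.38270592e-03, -3.92283690e+01,  1.88409519e+01,  4.18638870e+00,
       -4.48261257e-03,  2.43156143e-05]), 'position': array([ 244.752962  , -574.41188064,  230.21339863]), 'ee_rot': array([ 0.38927174,  0.59027767, -0.58945858, -0.39061281]), 'contact_force': array([-0.18151195,  1.17003342,  0.10859351]), 'wrist_torque': array([-0.00012962,  0.03395287, -0.00605118]), 'gripper_width': 85.45760003116536}
18.700000000000003
scene [[616.0, 0.0, 319.4], [0.0, 616.0, 249.7], [0.0, 0.0, 1.0]] [[0.622, 0.782, -0.02, -331.563], [0.467, -0.391, -0.793, -176.69], [-0.628, 0.485, -0.608, 1744.32], [0.0, 0.0, 0.0, 1.0]]
top [[526.1, 0.0, 323.7], [0.0, 526.1, 238.5], [0.0, 0.0, 1.0]] [[-0.002, -1.0, 0.023, -29.881], [-0.988, -0.002, -0.152, 603.493], [0.152, -0.023, -0.988, 1093.326], [0.0, 0.0, 0.0, 1.0]]
```

View pics/scene0.png

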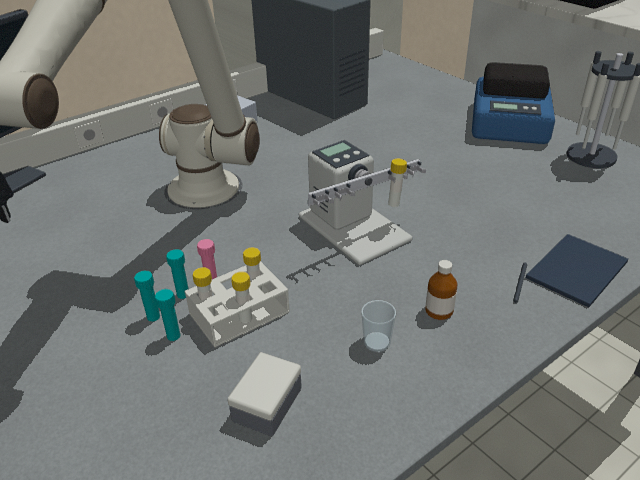

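View pics/top0.png

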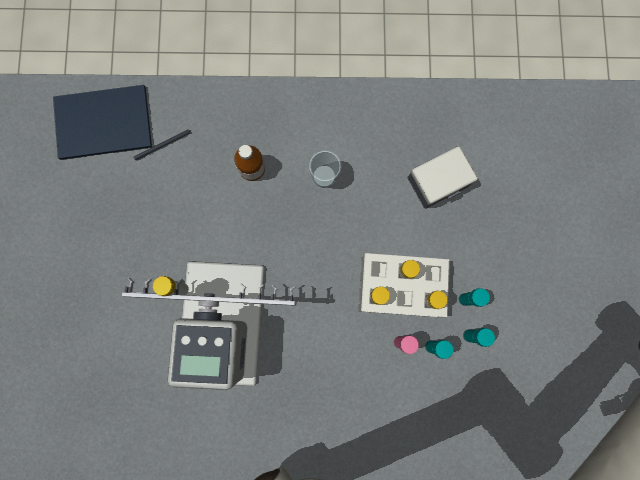

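The scene view shows the yellow-capped tubes at about (202,281), (241,288) and (252,260) in the rack. The look-alikes are pink at (206,250) and turquoise at (145,290), (177,265) and (167,305). The hung tube is at (398,168). In the top view the rack caps are at (381,296), (411,269) and (438,299), and the hung cap is at (163,286). Next I'll check these in close crops and measure.

```bash
cat > h.py <<'E'
import numpy as np, cv2
from bench import arm
from scipy.spatial.transform import Rotation as R
def cam(n):
    p=arm.camera_params(n); return np.array(p["camera_matrix"]),np.array(p["extrinsics"])
def ray(n,u,v,z):
    K,E=cam(n); d=E[:3,:3].T@np.linalg.inv(K)@np.array([u,v,1.]); o=-E[:3,:3].T@E[:3,3]
    return o+d*(z-o[2])/d[2]
def proj(n,P):
    K,E=cam(n); q=K@(E[:3,:3]@np.array(P,float)+E[:3,3]); return q[:2]/q[2]
def cloud(n,d):
    K,E=cam(n); v,u=np.mgrid[0:480,0:640]; c=np.stack([(u-K[0,2])/K[0,0]*d,(v-K[1,2])/K[1,1]*d,d],-1)
    return (c-E[:3,3])@E[:3,:3]
E
python3 - <<'E'
from h import *
for n in ("top","scene"):
    im=np.load(n+"0_rgb.npy"); d=np.load(n+"0.npy"); C=cloud(n,d)
    hsv=cv2.cvtColor(im,cv2.COLOR_RGB2HSV)
    m=cv2.inRange(hsv,(18,120,80),(35,255,255)); k,l,s,c=cv2.connectedComponentsWithStats(m)
    for i in range(1,k):
        if s[i,4]<60: continue
        P=C[(l==i)&(d>0)]; zt=np.percentile(P[:,2],90); T=P[P[:,2]>zt-4]
        print(n,c[i].round(1),s[i],"ztop",zt.round(1),"topmean",T.mean(0).round(1),"mid",((T.max(0)+T.min(0))/2).round(1))
im=np.load("top0_rgb.npy"); 
cv2.imwrite("pics/crop_bar.png",cv2.resize(im[240:400,110:350,::-1],None,fx=3.2,fy=3.2,interpolation=cv2.INTER_CUBIC))
cv2.imwrite("pics/crop_rack.png",cv2.resize(im[240:370,340:510,::-1],None,fx=4,fy=4,interpolation=cv2.INTER_CUBIC))
im=np.load("scene0_rgb.npy"); 
cv2.imwrite("pics/crop_bar_s.png",cv2.resize(im[130:290,270:440,::-1],None,fx=3.7,fy=3.7,interpolation=cv2.INTER_CUBIC))
s=arm.read_state(); print(R.from_quat(s["ee_rot"]).as_matrix().round(3))
E
```

```text
top [409.9 268.8] [400 260  20  19 279] ztop 123.5 topmean [ 531.9 -202.7  121.9] mid [ 531.4 -202.6  123.3]
top [162.2 285.4] [153 276  20  20 304] ztop 196.2 topmean [492.5 271.2 194.5] mid [492.7 272.  195.9]
top [380.  295.1] [371 286  19  19 272] ztop 123.9 topmean [ 478.7 -140.1  122.1] mid [ 479.2 -140.1  123.2]
top [437.2 299.5] [427 291  21  18 285] ztop 124.0 topmean [ 469.6 -255.6  122.2] mid [ 469.3 -255.1  123.2]
scene [398.3 165.7] [391 158  16  16 213] ztop 196.2 topmean [496.  270.5 194.9] mid [494.  272.3 195.4]
scene [251.4 256.2] [243 247  18  19 272] ztop 123.5 topmean [ 481.6 -140.2  122.4] mid [ 481.3 -139.9  122.9]
scene [201.8 276.6] [193 267  19  20 299] ztop 123.6 topmean [ 472.7 -255.6  122.3] mid [ 472.2 -255.5  123.5]
scene [240.5 280.9] [232 272  18  19 297] ztop 123.6 topmean [ 535.1 -202.6  122.3] mid [ 535.9 -202.1  122.7]
[[-0.392 -0.001 -0.92 ]
 [ 0.92   0.002 -0.392]
 [ 0.002 -1.     0.   ]]
```

```bash
sleep 1
```

```text
(no output)
```

View pics/crop_bar.png

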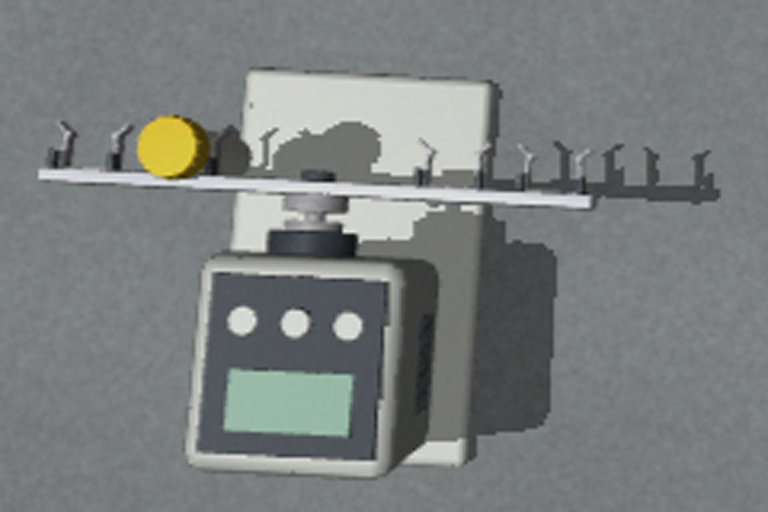

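View pics/crop_rack.png

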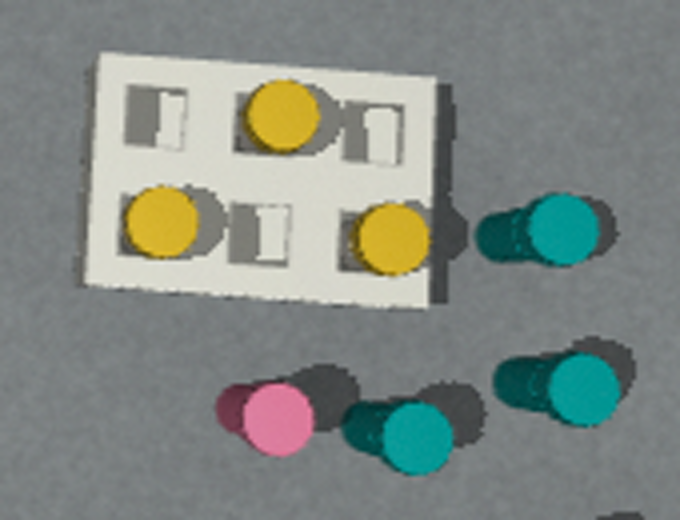

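View pics/crop_bar_s.png

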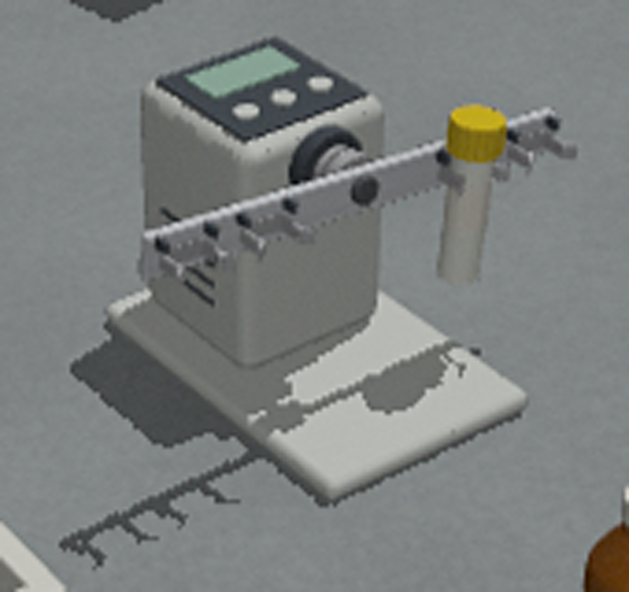

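```bash
python3 - <<'E'
from h import *
for n in ("top","scene"):
    im=np.load(n+"0_rgb.npy"); d=np.load(n+"0.npy"); C=cloud(n,d)
    hsv=cv2.cvtColor(im,cv2.COLOR_RGB2HSV)
    # bar points: height 150..195, not yellow, region in front of housing
    yel=cv2.inRange(hsv,(18,90,60),(35,255,255))>0
    m=(d>0)&(C[...,2]>120)&(C[...,2]<200)&(C[...,1]>0)&(C[...,1]<360)&(C[...,0]>440)&(C[...,0]<530)&~cv2.dilate(yel.astype(np.uint8),np.ones((3,3))).astype(bool)
    P=C[m]; print(n,len(P),P.min(0).round(),P.max(0).round())
    # top edge per y bin
    ys=np.arange(10,350,10)
    out=[]
    for y in ys:
        Q=P[abs(P[:,1]-y)<5]
        if len(Q)<3: continue
        zt=np.percentile(Q[:,2],92); T=Q[Q[:,2]>zt-4]
        out.append((y,T[:,0].mean(),zt,T[:,0].max(),len(T)))
    print(np.round(out,1).tolist())
    # bright top edge
    br=m&(im.min(2)>200); v,u=np.nonzero(br); print("bright",len(u))
    if len(u)>20:
        vx,vy,x0,y0=cv2.fitLine(np.stack([u,v],1).astype(np.float32),cv2.DIST_HUBER,0,.01,.01).ravel(); print(vx,vy,x0,y0,"u",u.min(),u.max())
        B=C[br]; A=np.c_[B[:,1],np.ones(len(B))]; print("z(y)",np.linalg.lstsq(A,B[:,2],rcond=None)[0],"x(y)",np.linalg.lstsq(A,B[:,0],rcond=None)[0], "y range",B[:,1].min(),B[:,1].max())
    # housing top
    hm=(d>0)&(C[...,2]>188)&(C[...,2]<202)&(C[...,1]>80)&(C[...,1]<320)&(C[...,0]>250)&(C[...,0]<450)
    pts=C[hm][:,:2].astype(np.float32); r=cv2.minAreaRect(pts); print("housing",r,np.median(C[hm][:,2]))
    print(cv2.boxPoints(r).round(1).tolist())
E
```

```text
top 1461 [440.  27. 120.] [510. 356. 193.]
[[30.0, 464.3, 190.6, 475.1, 22.0], [40.0, 463.4, 190.6, 475.2, 25.0], [50.0, 462.2, 190.7, 466.1, 21.0], [60.0, 463.1, 189.2, 466.1, 19.0], [70.0, 467.1, 187.8, 477.3, 33.0], [80.0, 463.7, 188.4, 468.0, 19.0], [90.0, 467.7, 186.9, 479.1, 25.0], [100.0, 466.5, 186.3, 475.5, 24.0], [110.0, 465.3, 185.5, 468.2, 19.0], [120.0, 465.7, 184.5, 469.9, 16.0], [130.0, 470.4, 183.2, 479.4, 34.0], [140.0, 467.3, 183.2, 470.1, 21.0], [150.0, 467.1, 182.5, 470.2, 13.0], [160.0, 467.1, 182.8, 470.1, 13.0], [170.0, 461.2, 180.9, 472.1, 25.0], [180.0, 443.5, 186.5, 464.5, 15.0], [190.0, 443.7, 188.8, 464.4, 17.0], [200.0, 442.3, 188.8, 444.2, 15.0], [210.0, 442.3, 186.7, 444.2, 9.0], [220.0, 468.8, 177.6, 474.2, 22.0], [230.0, 471.7, 176.2, 476.0, 18.0], [240.0, 472.6, 174.8, 476.1, 20.0], [250.0, 476.9, 174.2, 487.3, 24.0], [260.0, 473.6, 172.6, 480.0, 19.0], [270.0, 471.2, 172.7, 472.4, 8.0], [280.0, 472.3, 170.0, 474.4, 8.0], [290.0, 474.1, 170.5, 478.0, 14.0], [300.0, 476.3, 170.6, 480.0, 17.0], [310.0, 478.8, 167.9, 489.7, 34.0], [320.0, 478.3, 168.4, 
[... 1259 characters left out ...]
.0, 466.5, 174.5, 477.7, 13.0], [230.0, 474.8, 174.5, 479.4, 10.0], [240.0, 473.7, 171.2, 477.1, 10.0], [250.0, 476.3, 173.0, 485.2, 12.0], [260.0, 488.5, 167.6, 507.3, 23.0], [270.0, 507.8, 162.4, 512.0, 11.0], [280.0, 505.3, 157.9, 508.4, 4.0], [290.0, 504.8, 157.0, 510.0, 7.0], [310.0, 489.1, 166.1, 491.5, 3.0], [320.0, 482.9, 165.0, 487.2, 5.0], [330.0, 480.1, 167.2, 485.0, 10.0], [340.0, 479.9, 165.0, 485.5, 10.0]]
bright 0
housing ((382.1404113769531, 194.03475952148438), (112.4531021118164, 135.66246032714844), 88.1629409790039) 193.28703827915206
[[312.5, 140.0], [448.1000061035156, 135.6999969482422], [451.70001220703125, 248.10000610351562], [316.1000061035156, 252.39999389648438]]
```

```bash
python3 - <<'E'
from h import *
im=np.load("top0_rgb.npy")[:,:,::-1]
a=cv2.resize(im[275:310,220:300],None,fx=10,fy=7,interpolation=cv2.INTER_NEAREST)
b=cv2.resize(im[270:305,118:198],None,fx=10,fy=7,interpolation=cv2.INTER_NEAREST)
cv2.imwrite("pics/clips.png",np.vstack([a,b]))
E
```

```text
(no output)
```

View pics/clips.png

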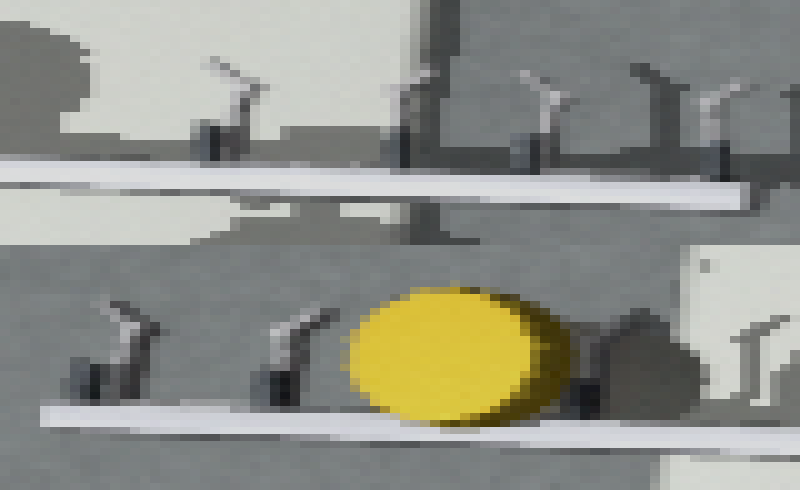

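```bash
python3 - <<'E'
from h import *
t=-0.081;c,s=np.cos(t),np.sin(t)
for nm,u,v,yb,zb in [("end+",122,294.7,165,12),("end-",295,303.5,-165,12),("b",250.3,295.3,-80,12),("a",282.2,297,-140,12),("c",135.75,289.5,140,12),("hung",162.,285.5,80,36)]:
    yy=yb*c-zb*s; zz=165+yb*s+zb*c
    p=ray("top",u,v,zz); print(nm,p.round(1),"axis y est",(p[1]-yy*.9985).round(1), "x at axis",(p[0]-yy*.054).round(1))
im=np.load("scene0_rgb.npy")[:,:,::-1]
cv2.imwrite("pics/clips_s.png",cv2.resize(im[150:215,305:435],None,fx=6,fy=6,interpolation=cv2.INTER_NEAREST))
E
```

```text
end+ [477.1 355.1 163.6] axis y est 189.9 x at axis 468.2
end- [459.5  27.  190.3] axis y est 190.2 x at axis 468.3
b [475.  110.6 183.4] axis y est 189.3 x at axis 479.2
a [471.6  50.9 188.3] axis y est 189.3 x at axis 479.1
c [486.8 329.1 165.6] axis y est 188.8 x at axis 479.2
hung [492.5 272.  194.4] axis y est 189.5 x at axis 488.1
```

View pics/clips_s.png

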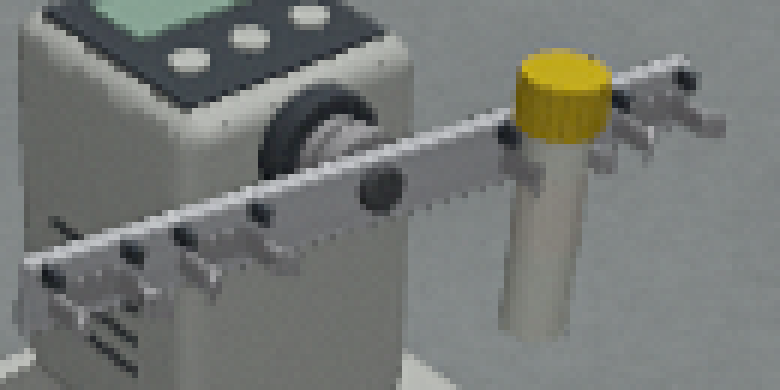

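Both views agree with the description: the yellow caps stand in the rack and the pink and turquoise tubes stand beside it. The bar tilts −0.081 (the +y side is low), yaws −3.1°, and its seat line crosses the axis at about (488, 189). The hanging order is therefore a, then c, then b. First I'll move above the tube at (480,−140).

```bash
python3 -m creep '[[[20,35,0],[0,0,0.06],0.45],[[45,80,0],[0,0,0.18],0.45],[[65,118,-5],[0,0,0.3],0.45],[[85,156,-10],[0,0,0.42],0.45],[[105,194,-15],[0,0,0.54],0.45],[[125,232,-20],[0,0,0.66],0.45],[[145,270,-25],[0,0,0.78],0.45],[[165,308,-30],[0,0,0.9],0.45],[[185,346,-31],[0,0,1.02],0.45],[[207,384,-31],[0,0,1.1],0.45],[[225,418,-31],[0,0,1.114],0.45],[[235,435,-31],[0,0,1.114],0.45]]'
python3 - <<'E'
from h import *
s=arm.read_state(); print(s["joints"].round(3),R.from_quat(s["ee_rot"]).as_matrix().round(3).tolist(),s["gripper_width"])
im,d=arm.get_image("scene"); cv2.imwrite("pics/s1.png",im[:,:,::-1])
E
```

```text
clock: 1.1
position: [480.3, -137.7, 200.1]
ee_rot: [0.019, 0.707, -0.707, -0.019]
contact_force: [0.7, -0.1, -0.1]
gripper_width: 61.7
[ 0.046  0.199 -0.34  -0.    -1.032 -0.099] [[-0.999, -0.0, -0.053], [0.053, 0.0, -0.999], [0.0, -1.0, -0.0]] 61.73553995512413
```

View pics/s1.png

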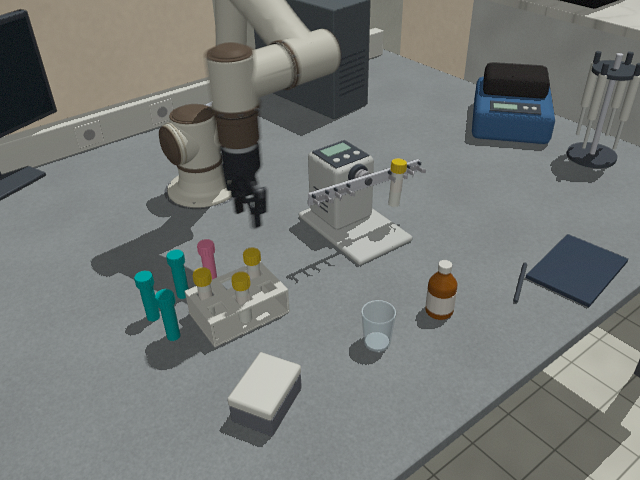

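The gripper (258,205) is above the right-hand rack tube (252,256). Now descending over its cap.

```bash
python3 -m creep '[[[0,0,-20],[0,0,0],0.45],[[0,0,-50],[0,0,0],0.45],[[0,0,-75],[0,0,0],0.45],[[0,0,-92],[0,0,0],0.45],[[0,0,-101.5],[0,0,0],0.45],[[0,0,-101.5],[0,0,0],0.45]]'
python3 - <<'E'
from h import *
im,d=arm.get_image("scene"); cv2.imwrite("pics/s2.png",cv2.resize(im[180:340,160:320,::-1],None,fx=3.7,fy=3.7,interpolation=cv2.INTER_CUBIC))
E
```

```text
clock: 1.65
position: [478.4, -139.9, 96.6]
ee_rot: [0.017, 0.707, -0.707, -0.021]
contact_force: [0.6, -0.3, 0.6]
gripper_width: 61.9
```

View pics/s2.png

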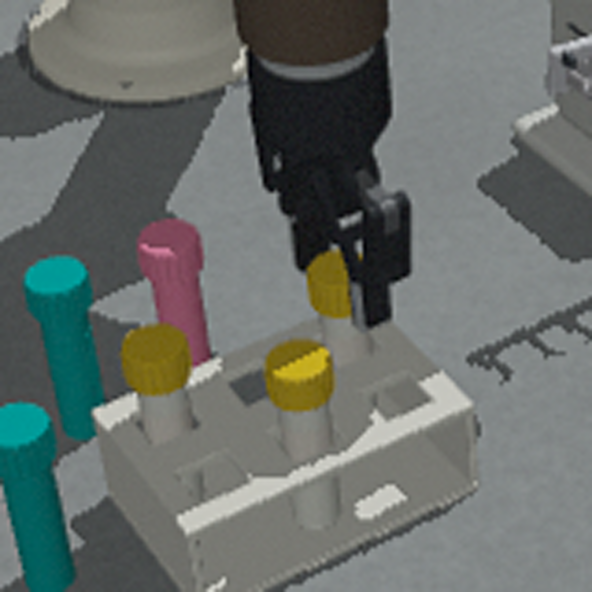

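```bash
python3 -m creep '[[[0,0,1],[0,0,0],0.45],[[0,0,1.0],[0,0,0],0.45],[[0,0,1.0],[0,0,0],0.45]]'
```

```text
clock: 1.95
position: [480.9, -140.0, 101.1]
ee_rot: [0.02, 0.707, -0.707, -0.018]
contact_force: [0.1, -0.7, -0.2]
gripper_width: 62.1
```

```bash
for i in 1; do python3 -m creep '[[[0,0,-1.3],[0,0,0],0.45],[[0,0,-1.3],[0,0,0],0.45],[[0,0,-1.3],[0,0,0],0.45],[[0,0,-1.3],[0,0,0],0.45]]'; done
```

```text
clock: 2.28
position: [480.0, -140.0, 98.7]
ee_rot: [0.019, 0.707, -0.707, -0.019]
contact_force: [-0.7, -0.0, -0.2]
gripper_width: 62.1
```

```bash
python3 -m creep '[[[0,0,0],[0,0,0],0.1],[[0,0,0],[0,0,0],-0.1],[[0,0,0],[0,0,0],-0.3],[[0,0,0],[0,0,0],-1],[[0,0,0],[0,0,0],-1],[[0,0,0],[0,0,0],-1],[[0,0,0],[0,0,0],-1],[[0,0,0],[0,0,0],-1]]'
```

```text
clock: 2.95
position: [480.1, -140.0, 98.8]
ee_rot: [-0.019, -0.707, 0.707, 0.019]
contact_force: [-1.2, 1.6, 5.0]
gripper_width: 34.2
```

```bash
python3 -m creep '[[[0,0,5],[0,0,0],-1],[[0,0,18],[0,0,0],-1],[[0,0,35],[0,0,0],-1],[[0,0,55],[0,0,0],-1],[[0,0,75],[0,0,0],-1],[[0,0,90],[0,0,0],-1],[[0,0,99],[0,0,0],-1],[[0,0,102],[0,0,0],-1],[[0,0,102],[0,0,0],-1]]'
python3 - <<'E'
from h import *
for n in ("scene","top"):
    im,d=arm.get_image(n); cv2.imwrite(f"pics/{n}3.png",im[:,:,::-1])
    np.save(n+"3.npy",im)
im=cv2.imread("pics/scene3.png"); cv2.imwrite("pics/s3c.png",cv2.resize(im[150:350,160:360],None,fx=3,fy=3,interpolation=cv2.INTER_CUBIC))
E
```

```text
clock: 3.7
position: [480.1, -139.8, 200.6]
ee_rot: [0.019, 0.707, -0.707, -0.019]
contact_force: [-0.3, 0.4, -1.0]
gripper_width: 34.0
```

View pics/s3c.png

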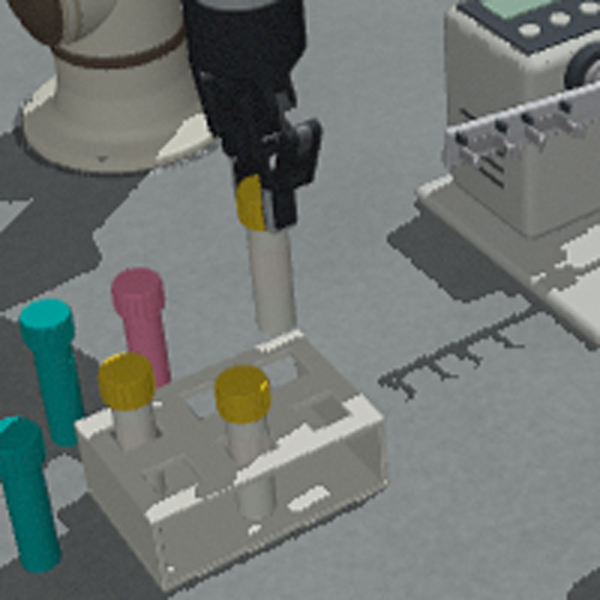

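```bash
python3 - <<'E'
from h import *
K,E=cam("scene"); o=-E[:3,:3].T@E[:3,3]; print(o)
im=np.load("scene3.npy")
cv2.imwrite("pics/s3d.png",cv2.resize(im[195:265,215:275,::-1],None,fx=8.5,fy=8.5,interpolation=cv2.INTER_NEAREST))
T=np.array([480.1,-139.9,200.5])
for nm,dx,dy,dz in [("axis under",0,0,0),("front cap edge low-left",0,-18,-.6),("fingertip front outer",32,0,0),("fingertip front outer -y",32,-11,0),("bottom",0,0,-92.5)]:
    p=proj("scene",T+[dx,dy,dz]); print(nm,p.round(1),((p-[215,195])*8.5).round())
E
```

```text
[1384.97504281 -654.95980755  914.70091767]
axis under [247.6 221.7] [277. 227.]
front cap edge low-left [240.1 225.2] [213. 257.]
fingertip front outer [256.3 228.7] [351. 286.]
fingertip front outer -y [251.7 230.8] [312. 304.]
bottom [251.5 257.4] [310. 531.]
```

View pics/s3d.png

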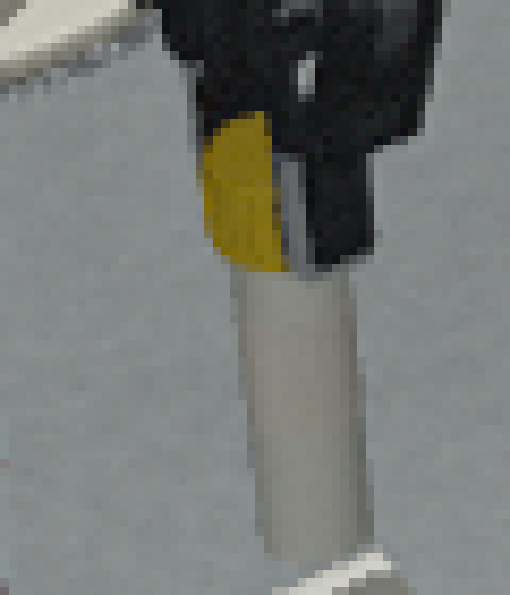

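Held properly: the fingertips sit on the cap and the body is upright. Now moving in front of clip_a, matching the bar's tilt.

```bash
python3 -m creep '[[[6,12,1],[0,0,0],-1],[[14,35,3],[0,0,0],-1],[[22,65,3],[-0.02,0,0],-1],[[30,97,3],[-0.04,0.002,0],-1],[[36,128,2],[-0.06,0.003,0],-1],[[40,155,0],[-0.081,0.004,0],-1],[[41,175,-4],[-0.081,0.004,0],-1],[[41,185,-7],[-0.081,0.004,0],-1],[[41,189,-8.4],[-0.081,0.004,0],-1],[[41,189,-8.4],[-0.081,0.004,0],-1],[[41,189,-8.4],[-0.081,0.004,0],-1],[[41,189,-8.4],[-0.081,0.004,0],-1]]'
python3 - <<'E'
from h import *
for n in ("scene","top"):
    im,d=arm.get_image(n); cv2.imwrite(f"pics/{n}4.png",im[:,:,::-1])
    np.save(n+"4.npy",im)
a=cv2.resize(cv2.imread("pics/scene4.png")[120:260,260:440],None,fx=4.2,fy=4.2,interpolation=cv2.INTER_CUBIC); cv2.imwrite("pics/s4c.png",a)
b=cv2.resize(cv2.imread("pics/top4.png")[230:340,190:340],None,fx=5,fy=5,interpolation=cv2.INTER_CUBIC); cv2.imwrite("pics/t4c.png",b)
E
```

```text
clock: 4.8
position: [520.9, 48.1, 192.2]
ee_rot: [-0.019, -0.678, 0.735, 0.02]
contact_force: [0.1, -0.1, -1.3]
gripper_width: 34.1
```

View pics/s4c.png

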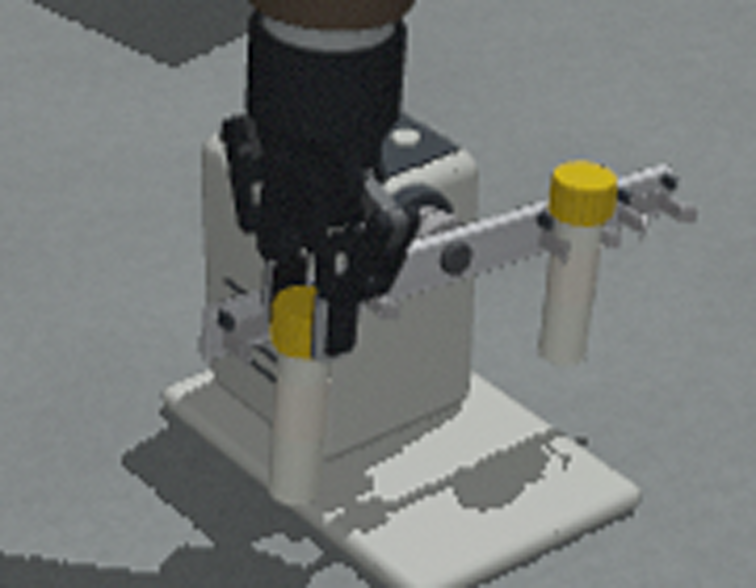

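View pics/t4c.png

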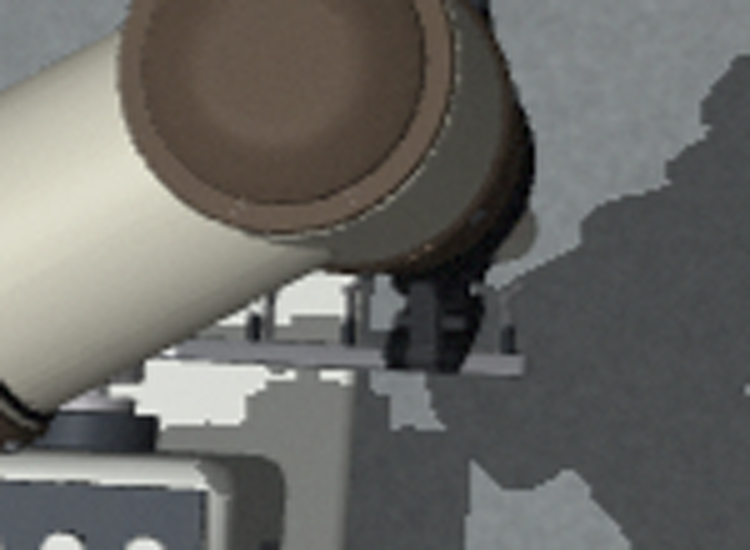

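```bash
python3 -m creep '[[[0,0,0],[0,0,0],-1],[[0,0,0],[0,0,0],-1]]'
python3 - <<'E'
from h import *
s=arm.read_state(); print(s["position"].round(2),R.from_quat(s["ee_rot"]).as_matrix().round(3)[:,1],s["contact_force"].round(2))
T=s["position"]; ax=R.from_quat(s["ee_rot"]).as_matrix()[:,1]
for k in (5,40,88): print(k,proj("scene",T+ax*k).round(1))
im,d=arm.get_image("scene")
g=cv2.resize(im[190:245,315:345,::-1],None,fx=10,fy=10,interpolation=cv2.INTER_NEAREST)
for k in (5,40,88):
    p=(proj("scene",T+ax*k)-[315,190]+.5)*10; cv2.circle(g,tuple(int(x) for x in p),4,(0,0,255),-1)
cv2.imwrite("pics/s5.png",g)
E
```

```text
clock: 5.07
position: [521.1, 48.5, 192.4]
ee_rot: [-0.019, -0.678, 0.735, 0.02]
contact_force: [0.4, 0.1, -0.8]
gripper_width: 33.9
[521.06  48.46 192.36] [-0.004 -0.081 -0.997] [ 0.35  0.14 -0.84]
5 [331.8 202.8]
40 [330.9 216.6]
88 [329.7 235. ]
```

View pics/s5.png

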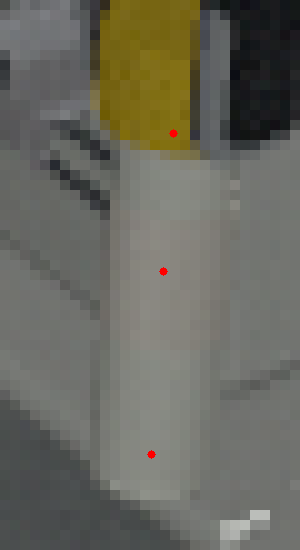

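```bash
python3 -m creep '[[[-4,0.7,0],[0,0,0],-1],[[-10,1,0],[0,0,0],-1],[[-16,1.4,0],[0,0,0],-1],[[-20,1.6,0],[0,0,0],-1],[[-22,1.7,0],[0,0,0],-1],[[-22,1.7,0],[0,0,0],-1],[[-22,1.7,0],[0,0,0],-1],[[-22,1.7,0],[0,0,0],-1]]'
python3 - <<'E'
from h import *
im,d=arm.get_image("scene"); cv2.imwrite("pics/s6.png",cv2.resize(im[150:250,290:420,::-1],None,fx=6,fy=6,interpolation=cv2.INTER_CUBIC))
E
```

```text
clock: 5.78
position: [499.2, 50.9, 192.2]
ee_rot: [-0.019, -0.678, 0.735, 0.02]
contact_force: [-0.4, 0.9, -0.6]
gripper_width: 34.4
```

View pics/s6.png

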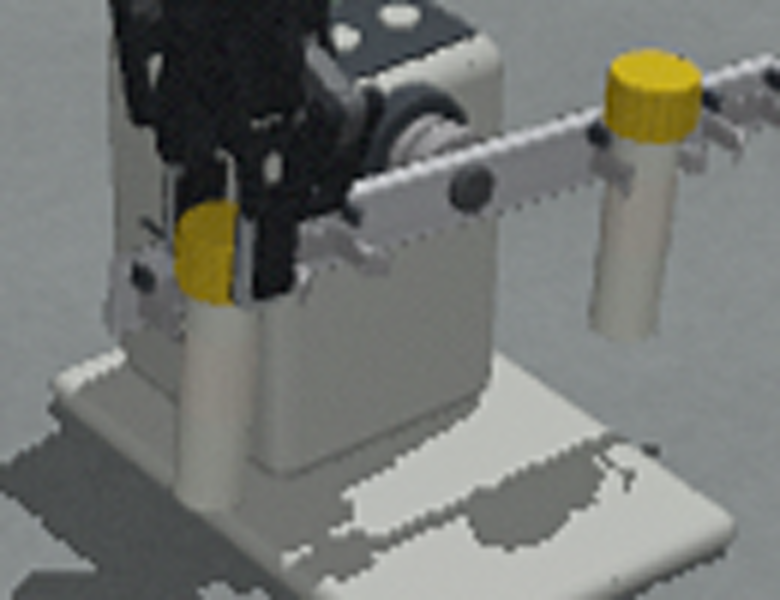

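```bash
python3 -m creep '[[[-1,0,0],[0,0,0],-1],[[-2,0,0],[0,0,0],-1],[[-3,0,0],[0,0,0],-1],[[-4,0.1,0],[0,0,0],-1],[[-5,0.2,0],[0,0,0],-1],[[-5,0.2,0],[0,0,0],-1]]'
python3 -m creep '[[[-1,0,0],[0,0,0],-1],[[-2,0.1,0],[0,0,0],-1],[[-3,0.1,0],[0,0,0],-1],[[-3,0.1,0],[0,0,0],-1]]'
```

```text
clock: 6.33
position: [494.8, 51.7, 192.5]
ee_rot: [-0.019, -0.678, 0.734, 0.019]
contact_force: [2.6, 2.7, -1.9]
gripper_width: 34.1
clock: 6.67
position: [492.4, 52.1, 192.7]
ee_rot: [-0.02, -0.678, 0.734, 0.018]
contact_force: [4.1, 4.0, -1.4]
gripper_width: 34.7
```

```bash
python3 -m creep '[[[0,0.8,0],[0,0,0],-1],[[0,1.5,0],[0,0,0],-1],[[0,1.5,0],[0,0,0],-1],[[0,1.5,0],[0,0,0],-1]]'
python3 -m creep '[[[-0.5,0,0],[0,0,0],-1],[[-1,0.1,0],[0,0,0],-1],[[-1,0.1,0],[0,0,0],-1]]'
```

```text
clock: 7.0
position: [492.1, 52.7, 192.6]
ee_rot: [-0.019, -0.678, 0.735, 0.019]
contact_force: [5.8, 1.1, -1.2]
gripper_width: 34.0
clock: 7.25
position: [491.3, 52.8, 192.7]
ee_rot: [-0.019, -0.678, 0.735, 0.018]
contact_force: [5.2, 0.7, -1.4]
gripper_width: 34.2
```

```bash
python3 -m creep '[[[-0.7,0.2,0],[0,0,0],-1],[[-1.5,0.3,0],[0,0,0],-1],[[-1.5,0.4,0],[0,0,0],-1]]'
python3 -m creep '[[[-0.7,0,0],[0,0,0],-1],[[-1.5,0.1,0],[0,0,0],-1],[[-1.5,0.1,0],[0,0,0],-1]]'
```

```text
clock: 7.5
position: [489.8, 53.1, 192.8]
ee_rot: [-0.019, -0.678, 0.735, 0.018]
contact_force: [6.2, 0.5, -0.5]
gripper_width: 34.3
clock: 7.75
position: [487.7, 53.1, 192.5]
ee_rot: [-0.019, -0.678, 0.735, 0.019]
contact_force: [4.3, -0.5, -0.8]
gripper_width: 34.2
```

```bash
python3 - <<'E'
from h import *
s=arm.read_state(); print(s["wrist_torque"].round(3),R.from_quat(s["ee_rot"]).as_matrix().round(3)[:,1])
im,d=arm.get_image("scene"); cv2.imwrite("pics/s7.png",cv2.resize(im[170:240,290:390,::-1],None,fx=8,fy=8,interpolation=cv2.INTER_CUBIC))
im,d=arm.get_image("top"); cv2.imwrite("pics/t7.png",cv2.resize(im[260:330,210:310,::-1],None,fx=8,fy=8,interpolation=cv2.INTER_CUBIC))
E
```

```text
[ 0.519 -1.57   0.108] [-0.002 -0.081 -0.997]
```

View pics/s7.png

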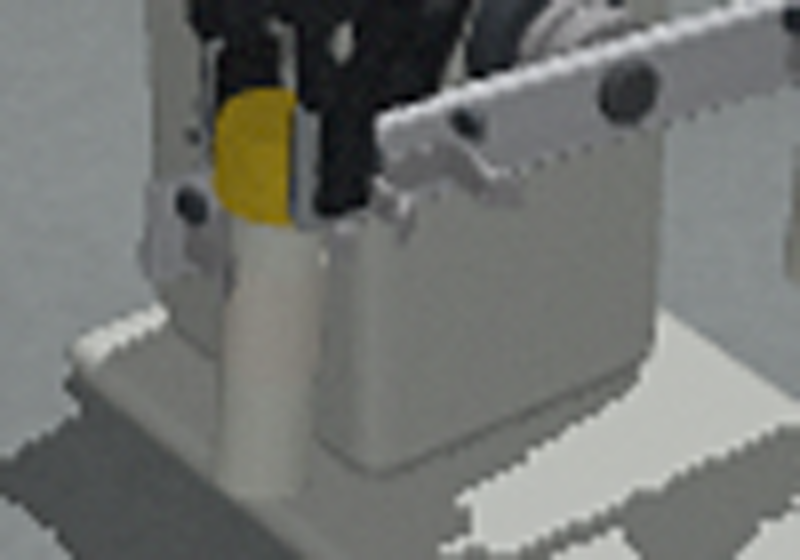

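View pics/t7.png

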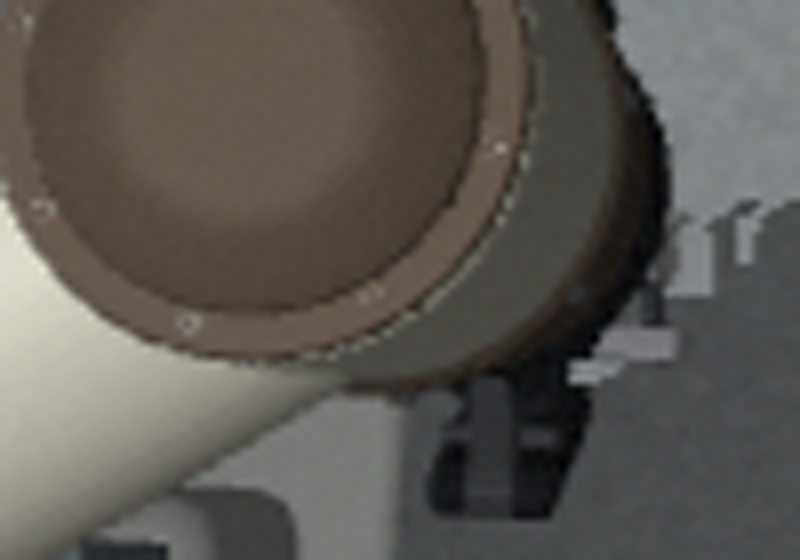

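```bash
python3 -m creep '[[[-1,0,0],[0,0,0],-1],[[-2,0.1,0],[0,0,0],-1],[[-2,0.1,0],[0,0,0],-1],[[-2,0.1,0],[0,0,0],-1]]'
python3 -m creep '[[[-1,0,0],[0,0,0],-1],[[-1,0.1,0],[0,0,0],-1],[[-1,0.1,0],[0,0,0],-1]]'
python3 -m creep '[[[-1,0,0],[0,0,0],-1],[[-1,0.1,0],[0,0,0],-1],[[-1,0.1,0],[0,0,0],-1]]'
```

```text
clock: 8.18
position: [482.8, 52.9, 191.2]
ee_rot: [-0.017, -0.677, 0.735, 0.022]
contact_force: [-2.5, 3.0, -0.4]
gripper_width: 34.4
clock: 8.43
position: [482.8, 53.0, 191.6]
ee_rot: [-0.018, -0.677, 0.735, 0.021]
contact_force: [-2.2, 1.5, -0.4]
gripper_width: 34.1
clock: 8.68
position: [482.6, 53.2, 192.0]
ee_rot: [-0.018, -0.677, 0.735, 0.02]
contact_force: [-1.5, 1.8, -1.2]
gripper_width: 34.0
```

```bash
python3 -m creep '[[[-1,0,0],[0,0,0],-1],[[-1.5,0,0],[0,0,0],-1],[[-1.5,0,0],[0,0,0],-1]]'
python3 - <<'E'
from h import *
s=arm.read_state(); print(s["position"].round(2),s["contact_force"].round(2),R.from_quat(s["ee_rot"]).as_matrix().round(3)[:,1])
im,d=arm.get_image("scene"); cv2.imwrite("pics/s8.png",cv2.resize(im[150:240,290:420,::-1],None,fx=6,fy=6,interpolation=cv2.INTER_CUBIC))
E
```

```text
clock: 8.93
position: [481.7, 53.4, 192.3]
ee_rot: [-0.019, -0.678, 0.735, 0.02]
contact_force: [-0.2, 1.3, -1.0]
gripper_width: 33.8
[481.68  53.35 192.28] [-0.17  1.34 -1.02] [-0.003 -0.081 -0.997]
```

View pics/s8.png

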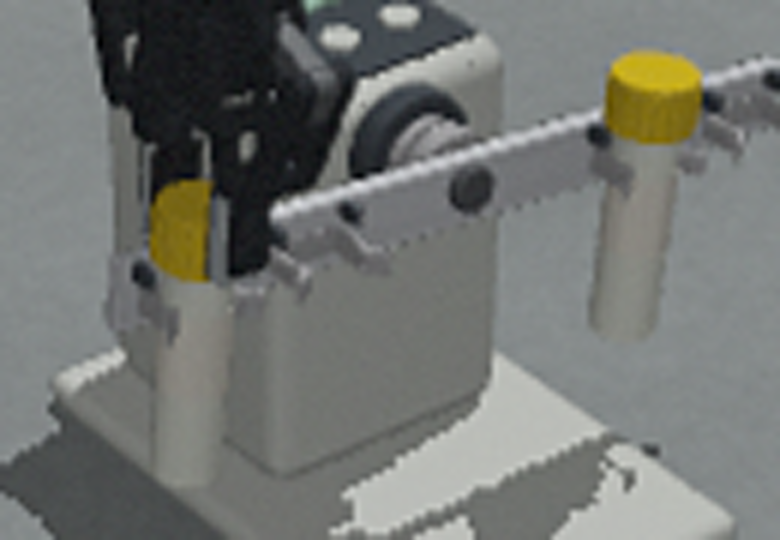

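```bash
python3 -m creep '[[[-1,0,0],[0,0,0],-1],[[-1.5,0,0],[0,0,0],-1],[[-1.5,0,0],[0,0,0],-1]]'
python3 -m creep '[[[-1,0,0],[0,0,0],-1],[[-1.5,0,0],[0,0,0],-1],[[-1.5,0,0],[0,0,0],-1]]'
```

```text
clock: 9.23
position: [480.5, 53.5, 192.4]
ee_rot: [-0.019, -0.678, 0.735, 0.019]
contact_force: [0.8, -0.4, -1.2]
gripper_width: 34.0
clock: 9.48
position: [480.1, 53.7, 193.0]
ee_rot: [-0.02, -0.678, 0.735, 0.018]
contact_force: [4.6, -0.4, -0.3]
gripper_width: 34.0
```

```bash
python3 -m creep '[[[-0.8,0,0],[0,0,0],-1],[[-0.8,0,0],[0,0,0],-1],[[-0.8,0,0],[0,0,0],-1]]'
```

```text
clock: 9.73
position: [480.1, 53.8, 193.3]
ee_rot: [-0.02, -0.678, 0.735, 0.017]
contact_force: [7.4, -1.2, -1.0]
gripper_width: 34.2
```

```bash
python3 -m creep '[[[1.2,0,0],[0,0,0],-1],[[2,0,-1],[0,0,0],-1],[[2,0,-2],[0,0,0],-1],[[2,0,-2.5],[0,0,0],-1],[[2,0,-2.5],[0,0,0],-1]]'
```

```text
clock: 10.15
position: [480.2, 53.6, 189.7]
ee_rot: [-0.019, -0.678, 0.735, 0.019]
contact_force: [5.1, -1.5, -0.3]
gripper_width: 34.1
```

```bash
python3 -m creep '[[[0.5,0,0],[0,0,0],-0.1],[[0.5,0,0],[0,0,0],0.05],[[0.5,0,0],[0,0,0],0.2],[[0.5,0,0],[0,0,0],0.2],[[0.5,0,0],[0,0,0],0.2],[[0.5,0,0],[0,0,0],0.2]]'
python3 - <<'E'
from h import *
im,d=arm.get_image("scene"); cv2.imwrite("pics/s9.png",cv2.resize(im[130:250,280:430,::-1],None,fx=5,fy=5,interpolation=cv2.INTER_CUBIC))
E
```

```text
clock: 10.65
position: [479.8, 53.3, 189.5]
ee_rot: [-0.018, -0.678, 0.735, 0.02]
contact_force: [-0.8, -0.5, 0.3]
gripper_width: 51.5
```

View pics/s9.png

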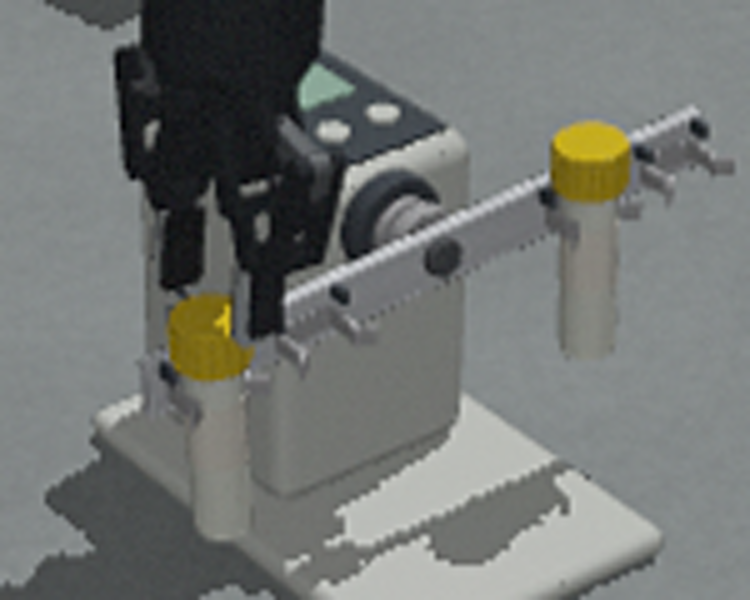

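```bash
python3 -m creep '[[[0,1,12],[0,0,0],0.2],[[0,2,30],[0,0,0],0.2],[[5,-10,32],[0.02,-0.001,0],0.3],[[12,-45,30],[0.05,-0.002,0],0.45],[[20,-83,27],[0.081,-0.004,0],0.45],[[28,-121,24],[0.081,-0.004,0],0.45],[[36,-159,21],[0.081,-0.004,0],0.45],[[44,-196,18],[0.081,-0.004,0],0.45],[[50,-228,15],[0.081,-0.004,0],0.45],[[52.3,-248,12],[0.081,-0.004,0],0.45],[[52.3,-256,10.4],[0.081,-0.004,0],0.45],[[52.3,-256,10.4],[0.081,-0.004,0],0.45]]'
python3 - <<'E'
from h import *
for n in ("scene","top"):
    im,d=arm.get_image(n); cv2.imwrite(f"pics/{n}10.png",im[:,:,::-1]); np.save(n+"10.npy",im); np.save(n+"10d.npy",d)
    C=cloud(n,d); hsv=cv2.cvtColor(im,cv2.COLOR_RGB2HSV)
    m=cv2.inRange(hsv,(18,120,80),(35,255,255)); k,l,s,c=cv2.connectedComponentsWithStats(m)
    for i in range(1,k):
        if s[i,4]<60: continue
        P=C[(l==i)&(d>0)]; zt=np.percentile(P[:,2],90); T=P[P[:,2]>zt-4]
        print(n,c[i].round(1),s[i],"ztop",zt.round(1),"topmean",T.mean(0).round(1),"mid",((T.max(0)+T.min(0))/2).round(1))
a=cv2.imread("pics/top10.png")[260:320,110:310]; cv2.imwrite("pics/t10c.png",cv2.resize(a,None,fx=4,fy=4,interpolation=cv2.INTER_CUBIC))
a=cv2.imread("pics/scene10.png")[130:350,150:440]; cv2.imwrite("pics/s10c.png",cv2.resize(a,None,fx=2.6,fy=2.6,interpolation=cv2.INTER_CUBIC))
E
```

```text
clock: 11.7
position: [531.9, -204.0, 199.0]
ee_rot: [0.019, 0.707, -0.707, -0.021]
contact_force: [0.4, 0.5, -0.3]
gripper_width: 62.1
scene [397.5 162. ] [390 154  16  16 216] ztop 207.0 topmean [496.1 267.6 205.9] mid [494.6 268.3 206.3]
scene [321.6 196.9] [313 189  18  17 249] ztop 194.1 topmean [483.2  49.8 193. ] mid [482.8  49.5 193.7]
scene [201.8 276.8] [193 268  19  19 293] ztop 123.4 topmean [ 473.3 -255.4  122. ] mid [ 473.  -255.2  122.7]
scene [240.4 281.1] [232 272  18  19 292] ztop 123.3 topmean [ 535.4 -202.5  122.1] mid [ 536.3 -202.7  122.5]
top [409.3 271.2] [402 266  16  13 153] ztop 124.5 topmean [ 526.1 -199.4  126.3] mid [ 517.6 -173.4  307.4]
top [162.9 285.2] [153 276  21  20 321] ztop 207.5 topmean [492.2 268.9 205.9] mid [492.  268.2 206.7]
top [283.2 292.2] [274 283  20  19 298] ztop 195.2 topmean [480.2  50.5 193.4] mid [480.6  49.3 195.3]
top [439.  300.7] [429 291  19  18 188] ztop 124.2 topmean [ 467.3 -257.8  122.3] mid [ 469.3 -256.1  124.4]
```

View pics/t10c.png

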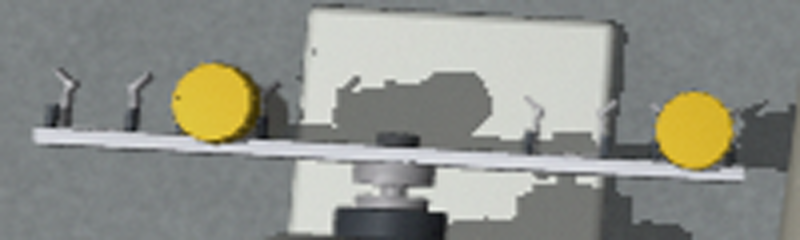

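View pics/s10c.png

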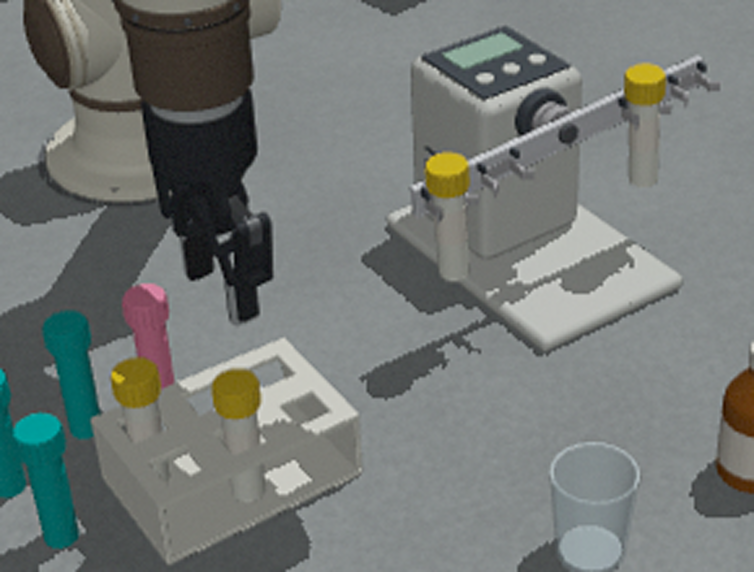

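The first tube is home. Its cap lies on the same line as the resident tube's, its height matches the saddle, and the bar tilt is about +0.055. The next clip is therefore c, and I'll pick the far-row tube for it.

```bash
python3 -m creep '[[[0,0,-20],[0,0,0],0.45],[[0,0,-50],[0,0,0],0.45],[[0,0,-75],[0,0,0],0.45],[[0,0,-90],[0,0,0],0.45],[[0,0,-98],[0,0,0],0.45],[[0,0,-101.5],[0,0,0],0.45],[[0,0,-101.5],[0,0,0],0.45],[[0,0,-101.5],[0,0,0],0.45],[[0,0,-101.5],[0,0,0],0.45],[[0,0,-101.5],[0,0,0],0.45]]'
python3 - <<'E'
from h import *
im,d=arm.get_image("scene"); cv2.imwrite("pics/s11.png",cv2.resize(im[200:340,160:300,::-1],None,fx=4,fy=4,interpolation=cv2.INTER_CUBIC))
E
```

```text
clock: 12.63
position: [533.3, -202.6, 99.8]
ee_rot: [-0.02, -0.707, 0.707, 0.018]
contact_force: [0.2, 0.2, -0.6]
gripper_width: 61.6
```

View pics/s11.png

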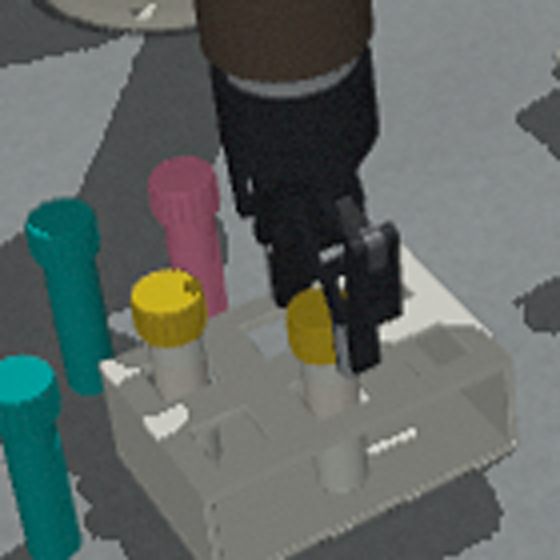

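Straddling the cap. Now closing and lifting.

```bash
python3 -m creep '[[[0,0,0],[0,0,0],0.1],[[0,0,0],[0,0,0],-0.1],[[0,0,0],[0,0,0],-0.3],[[0,0,0],[0,0,0],-1],[[0,0,0],[0,0,0],-1],[[0,0,0],[0,0,0],-1],[[0,0,0],[0,0,0],-1]]'
python3 -m creep '[[[0,0,5],[0,0,0],-1],[[0,0,20],[0,0,0],-1],[[0,0,40],[0,0,0],-1],[[0,0,65],[0,0,0],-1],[[0,0,85],[0,0,0],-1],[[0,0,95],[0,0,0],-1],[[0,0,100],[0,0,0],-1],[[0,0,100],[0,0,0],-1]]'
python3 - <<'E'
from h import *
im,d=arm.get_image("scene"); cv2.imwrite("pics/s12.png",cv2.resize(im[190:340,160:310,::-1],None,fx=4,fy=4,interpolation=cv2.INTER_CUBIC))
E
```

```text
clock: 13.27
position: [532.7, -202.7, 99.1]
ee_rot: [-0.019, -0.707, 0.707, 0.019]
contact_force: [-1.9, 0.7, 5.2]
gripper_width: 34.6
clock: 13.93
position: [532.6, -202.5, 198.8]
ee_rot: [0.02, 0.707, -0.707, -0.019]
contact_force: [-0.5, 0.5, 0.0]
gripper_width: 34.2
```

View pics/s12.png

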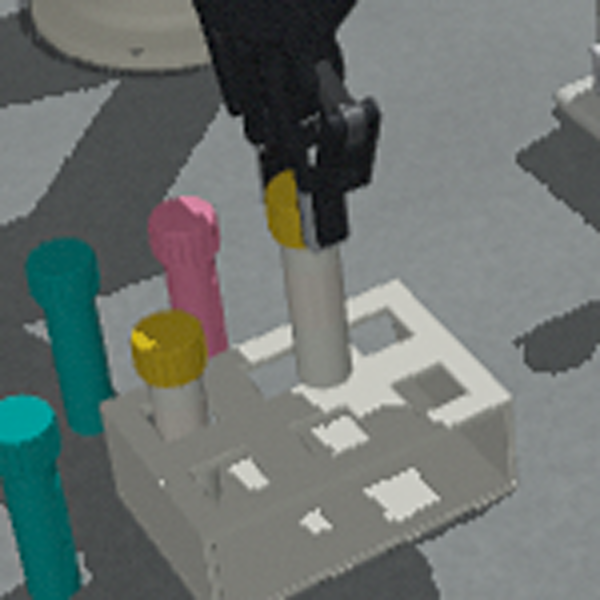

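```bash
python3 -m creep '[[[8,12,2],[0,0,0],-1],[[18,40,4],[0,0,0],-1],[[28,78,6],[0,0,0],-1],[[36,116,6],[0,0,0],-1],[[43,154,6],[0,0,0],-1],[[45,192,6],[0,0,0],-1],[[45,230,6],[0,0,0],-1],[[45,268,6],[0,0,0],-1],[[45,306,6],[0.01,0,0],-1],[[45,344,5],[0.02,0,0],-1],[[45,382,4],[0.03,-0.001,0],-1],[[45,420,2],[0.04,-0.002,0],-1]]'
python3 -m creep '[[[0,38,-2],[0.01,0,0],-1],[[0,72,-5],[0.015,-0.001,0],-1],[[-4,97,-8],[0.015,-0.001,0],-1],[[-12,108,-10],[0.015,-0.001,0],-1],[[-22,110.6,-11.5],[0.015,-0.001,0],-1],[[-34,110.6,-11.9],[0.015,-0.001,0],-1],[[-42,110.6,-11.9],[0.015,-0.001,0],-1],[[-46,110.6,-11.9],[0.015,-0.001,0],-1],[[-47,110.6,-11.9],[0.015,-0.001,0],-1],[[-47,110.6,-11.9],[0.015,-0.001,0],-1],[[-47,110.6,-11.9],[0.015,-0.001,0],-1]]'
python3 - <<'E'
from h import *
s=arm.read_state(); print(s["position"].round(2),s["contact_force"].round(2),R.from_quat(s["ee_rot"]).as_matrix().round(3).tolist(), s["joints"].round(2))
for n in ("scene","top"):
    im,d=arm.get_image(n); cv2.imwrite(f"pics/{n}13.png",im[:,:,::-1]); np.save(n+"13.npy",im); np.save(n+"13d.npy",d)
a=cv2.imread("pics/scene13.png")[120:250,290:470]; cv2.imwrite("pics/s13c.png",cv2.resize(a,None,fx=4.3,fy=4.3,interpolation=cv2.INTER_CUBIC))
E
```

```text
clock: 14.98
position: [576.6, 219.8, 198.9]
ee_rot: [0.018, 0.721, -0.693, -0.019]
contact_force: [0.8, -0.4, -0.7]
gripper_width: 34.1
clock: 15.9
position: [530.9, 327.6, 189.0]
ee_rot: [0.02, 0.726, -0.687, -0.019]
contact_force: [0.4, 0.7, -0.3]
gripper_width: 34.2
[530.92 327.64 188.98] [ 0.36  0.72 -0.33] [[-0.999, 0.004, -0.055], [0.055, 0.055, -0.997], [-0.001, -0.998, -0.055]] [ 0.79  0.4  -0.07 -0.04 -1.06 -0.83]
```

View pics/s13c.png

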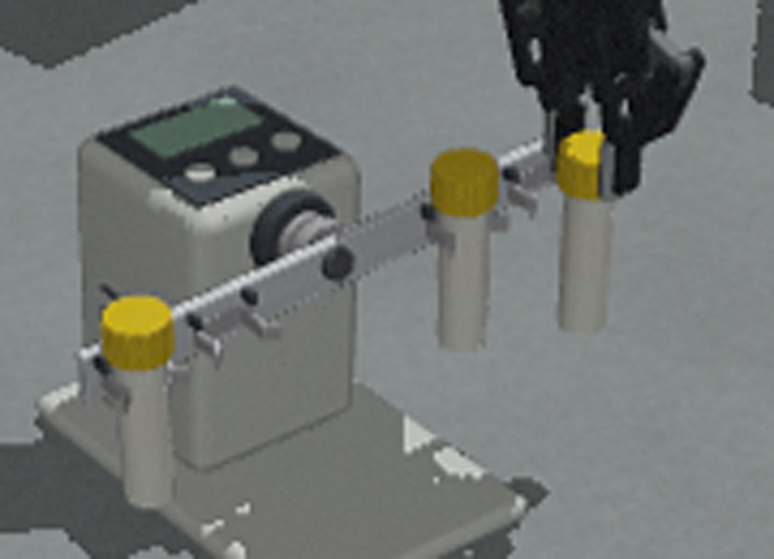

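View pics/top13.png

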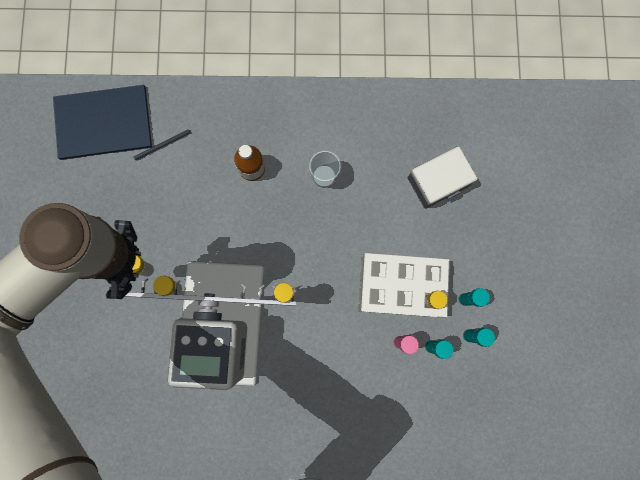

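```bash
python3 -m creep '[[[-4,0.5,0],[0,0,0],-1],[[-10,0.9,0],[0,0,0],-1],[[-16,1.2,0],[0,0,0],-1],[[-19,1.4,0],[0,0,0],-1],[[-20,1.5,0],[0,0,0],-1],[[-21,1.5,0],[0,0,0],-1],[[-22,1.6,0],[0,0,0],-1],[[-22,1.6,0],[0,0,0],-1]]'
python3 -m creep '[[[-1,0,0],[0,0,0],-1],[[-2,0.1,0],[0,0,0],-1],[[-3,0.2,0],[0,0,0],-1],[[-3,0.2,0],[0,0,0],-1]]'
```

```text
clock: 16.67
position: [508.4, 329.3, 188.6]
ee_rot: [0.02, 0.726, -0.687, -0.019]
contact_force: [1.2, -1.2, -0.0]
gripper_width: 33.8
clock: 17.0
position: [506.4, 329.7, 189.0]
ee_rot: [0.02, 0.726, -0.687, -0.018]
contact_force: [4.5, -2.7, -0.7]
gripper_width: 33.8
```

```bash
python3 -m creep '[[[-0.5,-0.5,0],[0,0,0],-1],[[-1.5,-0.8,0],[0,0,0],-1],[[-1.5,-0.8,0],[0,0,0],-1]]'
python3 -m creep '[[[-1,-0.3,0],[0,0,0],-1],[[-1.5,-0.3,0],[0,0,0],-1],[[-1.5,-0.3,0],[0,0,0],-1]]'
python3 -m creep '[[[-1,0,0],[0,0,0],-1],[[-1.5,0,0],[0,0,0],-1],[[-1.5,0,0],[0,0,0],-1]]'
```

```text
clock: 17.25
position: [505.3, 329.5, 189.3]
ee_rot: [0.021, 0.727, -0.686, -0.017]
contact_force: [4.1, -1.6, -0.2]
gripper_width: 34.6
clock: 17.5
position: [504.1, 329.5, 189.5]
ee_rot: [0.021, 0.727, -0.686, -0.017]
contact_force: [5.3, -1.7, -0.0]
gripper_width: 34.6
clock: 17.75
position: [502.1, 329.5, 189.3]
ee_rot: [0.021, 0.727, -0.686, -0.018]
contact_force: [5.5, -0.6, -0.6]
gripper_width: 34.1
```

```bash
python3 -m creep '[[[-1,0,0],[0,0,0],-1],[[-2,0,0],[0,0,0],-1],[[-2,0,0],[0,0,0],-1]]'
python3 -m creep '[[[-1,0.1,0],[0,0,0],-1],[[-2,0.1,0],[0,0,0],-1],[[-2,0.1,0],[0,0,0],-1]]'
python3 -m creep '[[[-1,0,0],[0,0,0],-1],[[-1.5,0.1,0],[0,0,0],-1],[[-1.5,0.1,0],[0,0,0],-1]]'
```

```text
clock: 18.0
position: [497.9, 329.3, 188.3]
ee_rot: [0.019, 0.726, -0.687, -0.019]
contact_force: [0.4, 1.3, -1.0]
gripper_width: 34.4
clock: 18.25
position: [495.9, 329.2, 188.3]
ee_rot: [0.019, 0.726, -0.687, -0.019]
contact_force: [-1.7, 2.4, -0.4]
gripper_width: 34.5
clock: 18.5
position: [495.3, 329.1, 188.6]
ee_rot: [0.02, 0.726, -0.687, -0.019]
contact_force: [-1.6, 3.0, -0.4]
gripper_width: 34.2
```

```bash
python3 -m creep '[[[-1,0.4,0],[0,0,0],-1],[[-1.5,0.6,0],[0,0,0],-1],[[-1.5,0.6,0],[0,0,0],-1]]'
python3 -m creep '[[[-1,0.2,0],[0,0,0],-1],[[-1.5,0.3,0],[0,0,0],-1],[[-1.5,0.3,0],[0,0,0],-1]]'
```

```text
clock: 18.75
position: [494.7, 329.4, 188.9]
ee_rot: [0.02, 0.726, -0.687, -0.018]
contact_force: [2.3, 0.5, -0.1]
gripper_width: 34.1
clock: 19.0
position: [494.4, 329.5, 189.5]
ee_rot: [0.021, 0.726, -0.687, -0.017]
contact_force: [6.7, -1.2, -0.7]
gripper_width: 34.2
```

```bash
python3 -m creep '[[[-0.5,0,0],[0,0,0],-1],[[-0.5,0,0],[0,0,0],-1],[[0.5,0,-1],[0,0,0],-1],[[1,0,-2],[0,0,0],-1],[[1.3,0,-2.3],[0,0,0],-1],[[1.3,0,-2.3],[0,0,0],-1]]'
python3 -m creep '[[[0.3,0,0],[0,0,0],-0.1],[[0.3,0,0],[0,0,0],0.05],[[0.3,0,0],[0,0,0],0.2],[[0.3,0,0],[0,0,0],0.2],[[0.3,0,0],[0,0,0],0.2],[[0.3,0,0],[0,0,0],0.2]]'
python3 - <<'E'
from h import *
im,d=arm.get_image("scene"); cv2.imwrite("pics/s14.png",cv2.resize(im[120:250,290:450,::-1],None,fx=4.8,fy=4.5,interpolation=cv2.INTER_CUBIC))
E
```

```text
clock: 19.5
position: [494.5, 329.7, 186.5]
ee_rot: [0.02, 0.726, -0.687, -0.018]
contact_force: [6.0, -1.3, -0.5]
gripper_width: 34.0
clock: 20.0
position: [493.8, 329.8, 186.2]
ee_rot: [0.019, 0.726, -0.687, -0.019]
contact_force: [0.1, 0.5, -0.0]
gripper_width: 51.2
```

View pics/s14.png

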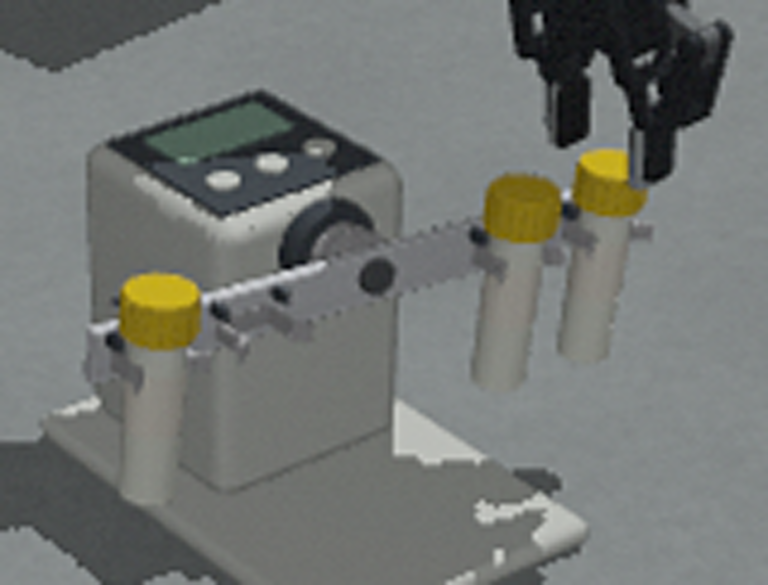

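The second tube hangs and the bar is now +y side low. Lifting off and moving to the third tube.

```bash
python3 -m creep '[[[0,-1,12],[0,0,0],0.2],[[0,-2,30],[0,0,0],0.2],[[0,-10,46],[-0.02,0.001,0],0.3],[[0,-45,50],[-0.04,0.002,0],0.45],[[0,-83,50],[-0.055,0.003,0],0.45],[[0,-121,50],[-0.055,0.003,0],0.45],[[0,-159,50],[-0.055,0.003,0],0.45],[[-2,-197,50],[-0.055,0.003,0],0.45],[[-5,-235,50],[-0.055,0.003,0],0.45],[[-8,-273,50],[-0.055,0.003,0],0.45],[[-11,-311,50],[-0.055,0.003,0],0.45],[[-14,-349,46],[-0.055,0.003,0],0.45]]'
python3 -m creep '[[[-2,-38,-4],[0,0,0],0.45],[[-4,-76,-8],[0,0,0],0.45],[[-6,-114,-12],[0,0,0],0.45],[[-8,-152,-16],[0,0,0],0.45],[[-9.6,-190,-20],[0,0,0],0.45],[[-9.6,-218,-26],[0,0,0],0.45],[[-9.6,-232,-30],[0,0,0],0.45],[[-9.6,-236.2,-32.3],[0,0,0],0.45],[[-9.6,-236.2,-32.3],[0,0,0],0.45],[[-9.6,-236.2,-32.3],[0,0,0],0.45]]'
python3 - <<'E'
from h import *
s=arm.read_state(); print(R.from_quat(s["ee_rot"]).as_matrix().round(3).tolist())
for n in ("scene","top"):
    im,d=arm.get_image(n); cv2.imwrite(f"pics/{n}15.png",im[:,:,::-1]); np.save(n+"15.npy",im); np.save(n+"15d.npy",d)
    C=cloud(n,d); hsv=cv2.cvtColor(im,cv2.COLOR_RGB2HSV)
    m=cv2.inRange(hsv,(18,120,80),(35,255,255)); k,l,s,c=cv2.connectedComponentsWithStats(m)
    for i in range(1,k):
        if s[i,4]<60: continue
        P=C[(l==i)&(d>0)]; zt=np.percentile(P[:,2],90); T=P[P[:,2]>zt-4]
        print(n,c[i].round(1),"ztop",zt.round(1),"topmean",T.mean(0).round(1),"mid",((T.max(0)+T.min(0))/2).round(1))
a=cv2.imread("pics/scene15.png")[130:350,150:440]; cv2.imwrite("pics/s15c.png",cv2.resize(a,None,fx=2.6,fy=2.6,interpolation=cv2.INTER_CUBIC))
a=cv2.imread("pics/top15.png")[260:320,110:310]; cv2.imwrite("pics/t15c.png",cv2.resize(a,None,fx=4,fy=4,interpolation=cv2.INTER_CUBIC))
E
```

```text
clock: 21.05
position: [480.0, -20.8, 233.3]
ee_rot: [0.02, 0.707, -0.707, -0.018]
contact_force: [1.3, -0.2, -0.1]
gripper_width: 61.6
clock: 21.88
position: [470.4, -255.0, 200.0]
ee_rot: [0.019, 0.707, -0.707, -0.019]
contact_force: [0.3, -0.9, -0.3]
gripper_width: 61.8
[[-0.999, -0.0, -0.054], [0.054, 0.0, -0.999], [0.0, -1.0, -0.0]]
scene [416.8 160.2] ztop 189.9 topmean [498.4 330.7 188.6] mid [498.5 331.  188.9]
scene [398.3 165.9] ztop 195.7 topmean [496.9 270.8 194.4] mid [495.8 272.8 195.9]
scene [322.9 188.7] ztop 214.2 topmean [484.4  53.3 213. ] mid [484.1  55.3 213.4]
scene [201.8 276.7] ztop 123.6 topmean [ 473.2 -255.8  122.3] mid [ 473.9 -255.8  123.5]
top [130.8 284.1] ztop 190.8 topmean [495.3 329.8 189.1] mid [495.7 331.9 190.2]
top [162.2 285.5] ztop 195.8 topmean [492.8 271.5 194.1] mid [492.5 272.3 195.9]
top [280.2 291.6] ztop 214.8 topmean [480.8  52.8 213. ] mid [480.5  54.6 214. ]
```

View pics/s15c.png

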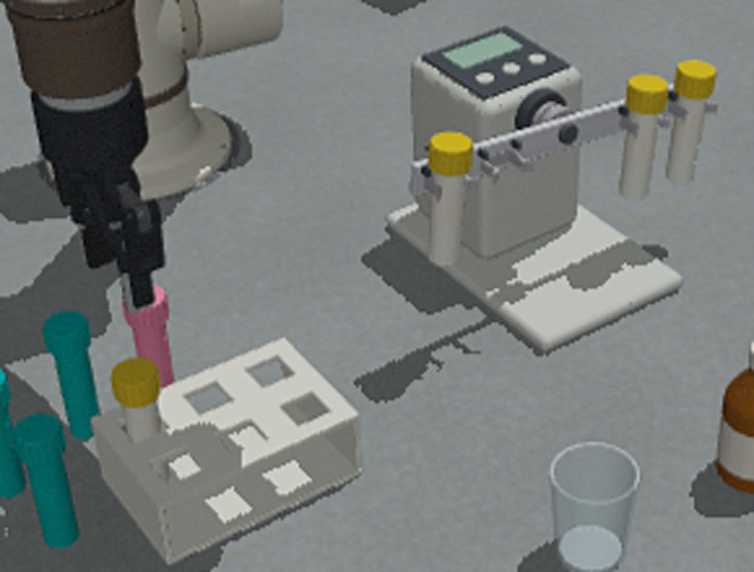

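View pics/t15c.png

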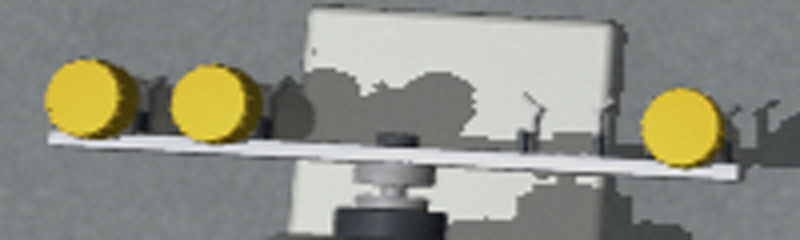

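All three tubes are home: their caps are collinear at x = 480.6, 492.6 and 495.6 for y = 53, 271 and 331. The bar tilt is about −0.086, so −y rides high and clip b is next. Now picking the last tube; the gripper is clear of the pink and turquoise ones.

```bash
python3 -m creep '[[[0,0,-20],[0,0,0],0.4],[[0,0,-50],[0,0,0],0.4],[[0,0,-75],[0,0,0],0.4],[[0,0,-90],[0,0,0],0.4],[[0,0,-98],[0,0,0],0.4],[[0,0,-101.3],[0,0,0],0.4],[[0,0,-101.3],[0,0,0],0.4],[[0,0,-101.3],[0,0,0],0.4],[[0,0,-101.3],[0,0,0],0.4],[[0,0,-101.3],[0,0,0],0.4]]'
python3 - <<'E'
from h import *
im,d=arm.get_image("scene"); cv2.imwrite("pics/s16.png",cv2.resize(im[200:340,130:270,::-1],None,fx=4,fy=4,interpolation=cv2.INTER_CUBIC))
E
```

```text
clock: 22.82
position: [471.3, -255.5, 99.9]
ee_rot: [-0.02, -0.707, 0.707, 0.018]
contact_force: [-0.1, -0.3, -0.3]
gripper_width: 59.8
```

View pics/s16.png

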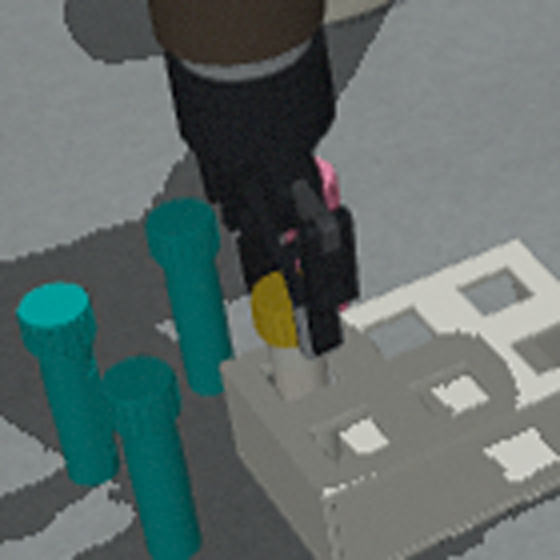

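```bash
python3 -m creep '[[[0,0,0],[0,0,0],0.1],[[0,0,0],[0,0,0],-0.1],[[0,0,0],[0,0,0],-0.3],[[0,0,0],[0,0,0],-1],[[0,0,0],[0,0,0],-1],[[0,0,0],[0,0,0],-1],[[0,0,0],[0,0,0],-1]]'
python3 -m creep '[[[0,0,5],[0,0,0],-1],[[0,0,20],[0,0,0],-1],[[0,0,40],[0,0,0],-1],[[0,0,65],[0,0,0],-1],[[0,0,85],[0,0,0],-1],[[0,0,95],[0,0,0],-1],[[0,0,100],[0,0,0],-1],[[0,0,100],[0,0,0],-1]]'
python3 - <<'E'
from h import *
im,d=arm.get_image("scene"); cv2.imwrite("pics/s17.png",cv2.resize(im[180:340,130:290,::-1],None,fx=3.6,fy=3.6,interpolation=cv2.INTER_CUBIC))
E
```

```text
clock: 23.45
position: [470.8, -255.6, 99.3]
ee_rot: [-0.019, -0.707, 0.707, 0.019]
contact_force: [-2.2, -0.1, 5.6]
gripper_width: 34.2
clock: 24.12
position: [470.6, -255.3, 199.0]
ee_rot: [0.02, 0.707, -0.707, -0.019]
contact_force: [-0.2, 0.1, -0.8]
gripper_width: 34.1
```

View pics/s17.png

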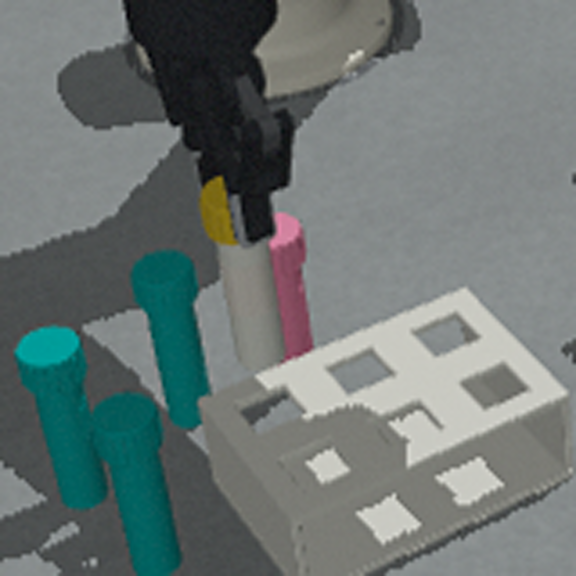

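```bash
python3 -m creep '[[[8,8,2],[0,0,0],-1],[[22,35,4],[0,0,0],-1],[[37,70,6],[0,0,0],-1],[[52,105,6],[-0.01,0,0],-1],[[67,140,6],[-0.02,0.001,0],-1],[[82,174,6],[-0.03,0.002,0],-1],[[95,210,6],[-0.04,0.002,0],-1],[[100,248,4],[-0.05,0.003,0],-1],[[100,286,0],[-0.06,0.003,0],-1],[[100,323,-4],[-0.07,0.004,0],-1],[[100,350,-8],[-0.085,0.005,0],-1],[[100,363,-10],[-0.085,0.005,0],-1]]'
python3 -m creep '[[[0,2.9,-1],[0,0,0],-1],[[-8,2.9,-1],[0,0,0],-1],[[-20,2.9,-1],[0,0,0],-1],[[-32,2.9,-1],[0,0,0],-1],[[-38,2.9,-1],[0,0,0],-1],[[-40,2.9,-1],[0,0,0],-1],[[-40,2.9,-1],[0,0,0],-1],[[-40,2.9,-1],[0,0,0],-1]]'
python3 - <<'E'
from h import *
s=arm.read_state(); print(s["position"].round(2),s["contact_force"].round(2),R.from_quat(s["ee_rot"]).as_matrix().round(3).tolist())
im,d=arm.get_image("scene"); cv2.imwrite("pics/s18.png",cv2.resize(im[120:250,290:450,::-1],None,fx=4.8,fy=4.5,interpolation=cv2.INTER_CUBIC))
E
```

```text
clock: 25.17
position: [569.8, 111.6, 186.3]
ee_rot: [-0.016, -0.676, 0.737, 0.02]
contact_force: [-0.2, -0.4, -0.7]
gripper_width: 33.7
clock: 25.83
position: [530.9, 110.1, 188.0]
ee_rot: [-0.019, -0.676, 0.736, 0.02]
contact_force: [0.6, 0.1, -0.6]
gripper_width: 34.3
[530.86 110.09 188.03] [ 0.58  0.12 -0.6 ] [[-0.999, -0.004, -0.055], [0.055, -0.085, -0.995], [-0.0, -0.996, 0.085]]
```

View pics/s18.png

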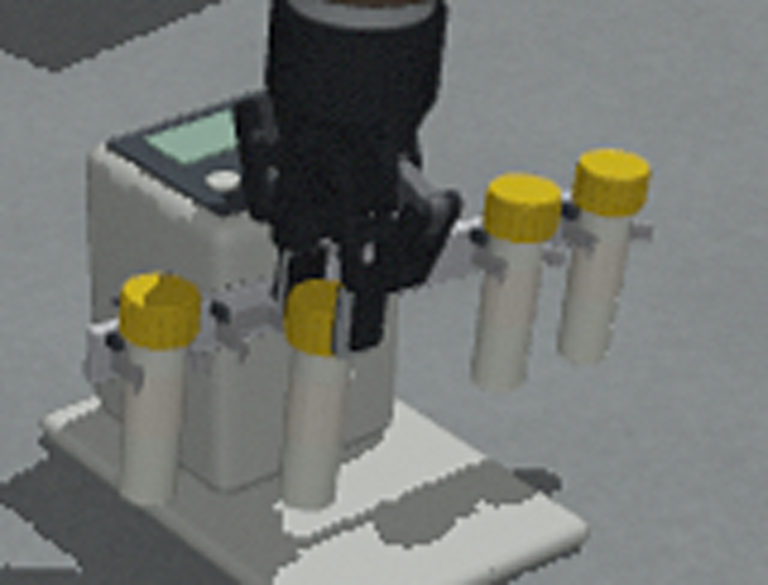

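```bash
python3 -m creep '[[[-5,0.4,0],[0,0,0],-1],[[-12,0.8,0],[0,0,0],-1],[[-20,1.2,0],[0,0,0],-1],[[-27,1.5,0],[0,0,0],-1],[[-30,1.7,0],[0,0,0],-1],[[-31,1.7,0],[0,0,0],-1],[[-31,1.7,0],[0,0,0],-1],[[-31,1.7,0],[0,0,0],-1]]'
python3 -m creep '[[[-1,0,0],[0,0,0],-1],[[-2,0.1,0],[0,0,0],-1],[[-3,0.2,0],[0,0,0],-1],[[-4,0.2,0],[0,0,0],-1],[[-4,0.2,0],[0,0,0],-1]]'
```

```text
clock: 26.55
position: [499.6, 112.4, 187.9]
ee_rot: [-0.018, -0.676, 0.736, 0.02]
contact_force: [0.2, -0.6, -0.2]
gripper_width: 34.1
clock: 26.97
position: [496.2, 112.8, 188.1]
ee_rot: [-0.019, -0.676, 0.736, 0.019]
contact_force: [2.2, 0.3, -0.3]
gripper_width: 34.1
```

```bash
python3 -m creep '[[[-1,0,0],[0,0,0],-1],[[-1.5,0.1,0],[0,0,0],-1],[[-1.5,0.1,0],[0,0,0],-1]]'
python3 -m creep '[[[-1,0,0],[0,0,0],-1],[[-1.5,0.1,0],[0,0,0],-1],[[-1.5,0.1,0],[0,0,0],-1]]'
python3 -m creep '[[[-1,0,0],[0,0,0],-1],[[-1.5,0.1,0],[0,0,0],-1],[[-1.5,0.1,0],[0,0,0],-1]]'
```

```text
clock: 27.22
position: [495.2, 112.9, 188.3]
ee_rot: [-0.019, -0.677, 0.736, 0.019]
contact_force: [5.7, -0.6, -1.7]
gripper_width: 34.5
clock: 27.47
position: [493.8, 113.1, 188.4]
ee_rot: [-0.019, -0.677, 0.736, 0.019]
contact_force: [5.9, -0.5, -0.6]
gripper_width: 34.0
clock: 27.72
position: [492.2, 113.1, 188.3]
ee_rot: [-0.019, -0.677, 0.736, 0.019]
contact_force: [5.3, 0.2, -1.3]
gripper_width: 34.5
```

```bash
python3 -m creep '[[[-1,0,0],[0,0,0],-1],[[-2,0.1,0],[0,0,0],-1],[[-2,0.1,0],[0,0,0],-1]]'
python3 -m creep '[[[-1,0.1,0],[0,0,0],-1],[[-2,0.1,0],[0,0,0],-1],[[-2,0.1,0],[0,0,0],-1]]'
python3 -m creep '[[[-1,0,0],[0,0,0],-1],[[-1.5,0.1,0],[0,0,0],-1],[[-1.5,0.1,0],[0,0,0],-1]]'
```

```text
clock: 27.97
position: [488.9, 113.0, 187.8]
ee_rot: [-0.018, -0.676, 0.736, 0.02]
contact_force: [2.6, 1.8, -0.8]
gripper_width: 34.3
clock: 28.22
position: [485.4, 112.9, 187.0]
ee_rot: [-0.017, -0.676, 0.736, 0.021]
contact_force: [-1.5, 3.1, -0.7]
gripper_width: 34.0
clock: 28.47
position: [484.8, 113.0, 187.4]
ee_rot: [-0.018, -0.676, 0.736, 0.021]
contact_force: [-1.5, 3.2, -0.0]
gripper_width: 34.3
```

```bash
python3 -m creep '[[[-1,0.3,0],[0,0,0],-1],[[-1.5,0.6,0],[0,0,0],-1],[[-1.5,0.6,0],[0,0,0],-1]]'
python3 -m creep '[[[-1,0.2,0],[0,0,0],-1],[[-1.5,0.2,0],[0,0,0],-1],[[-1.5,0.2,0],[0,0,0],-1]]'
```

```text
clock: 28.72
position: [483.8, 113.3, 187.7]
ee_rot: [-0.018, -0.676, 0.737, 0.02]
contact_force: [-0.9, 0.8, -0.7]
gripper_width: 34.0
clock: 28.97
position: [483.3, 113.7, 188.2]
ee_rot: [-0.019, -0.676, 0.736, 0.019]
contact_force: [2.8, -0.7, -1.3]
gripper_width: 34.0
```

```bash
python3 -m creep '[[[-1,0,0],[0,0,0],-1],[[-1.3,0,0],[0,0,0],-1],[[-1.3,0,0],[0,0,0],-1]]'
```

```text
clock: 29.22
position: [483.1, 113.8, 188.7]
ee_rot: [-0.019, -0.676, 0.736, 0.018]
contact_force: [5.7, -1.7, -0.7]
gripper_width: 33.9
```

```bash
python3 -m creep '[[[-0.5,0,0],[0,0,0],-1],[[-0.5,0,0],[0,0,0],-1],[[0.5,0,-1],[0,0,0],-1],[[1,0,-2],[0,0,0],-1],[[1.3,0,-2.4],[0,0,0],-1],[[1.3,0,-2.4],[0,0,0],-1]]'
python3 -m creep '[[[0.3,0,0],[0,0,0],-0.1],[[0.3,0,0],[0,0,0],0.05],[[0.3,0,0],[0,0,0],0.2],[[0.3,0,0],[0,0,0],0.2],[[0.3,0,0],[0,0,0],0.2],[[0.3,0,0],[0,0,0],0.2]]'
python3 - <<'E'
from h import *
im,d=arm.get_image("scene"); cv2.imwrite("pics/s19.png",cv2.resize(im[120:250,290:450,::-1],None,fx=4.8,fy=4.5,interpolation=cv2.INTER_CUBIC))
E
```

```text
clock: 29.72
position: [483.2, 113.9, 185.5]
ee_rot: [-0.019, -0.676, 0.736, 0.019]
contact_force: [5.9, -2.0, -0.9]
gripper_width: 33.9
clock: 30.22
position: [482.5, 113.8, 185.2]
ee_rot: [-0.018, -0.676, 0.736, 0.02]
contact_force: [0.2, 0.3, -0.5]
gripper_width: 51.2
```

View pics/s19.png

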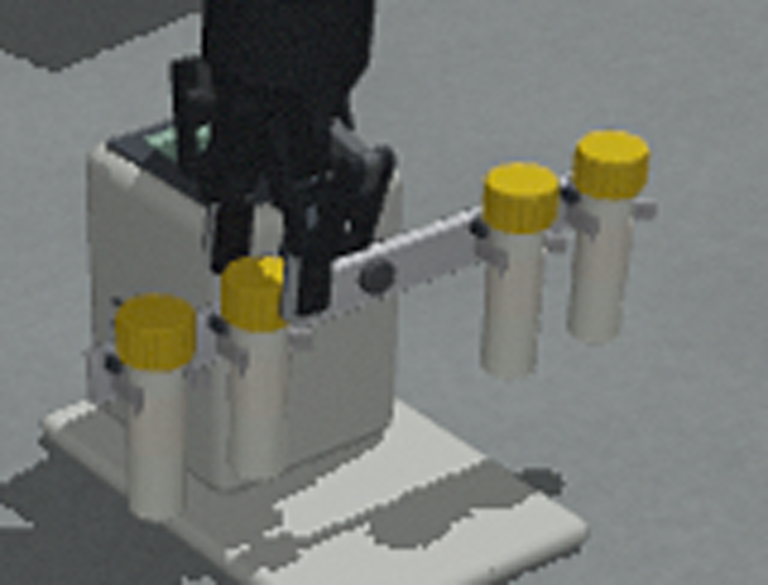

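All four tubes hang. Lifting straight off and backing away to check.

```bash
python3 -m creep '[[[0,0.5,8],[0,0,0],0.2],[[0,2,25],[0,0,0],0.2],[[0,4,50],[0,0,0],0.2],[[0,0,75],[0.04,0,0],0.2],[[0,-30,90],[0.085,-0.005,0],0.2],[[-5,-70,95],[0.085,-0.005,0],0.2],[[-10,-110,95],[0.085,-0.005,0],0.2],[[-20,-150,95],[0.085,-0.005,0],0.2],[[-30,-190,95],[0.085,-0.005,0],0.2],[[-40,-220,95],[0.085,-0.005,0],0.2],[[-40,-235,95],[0.085,-0.005,0],0.2],[[-40,-235,95],[0.085,-0.005,0],0.2]]'
python3 - <<'E'
from h import *
for n in ("scene","top"):
    im,d=arm.get_image(n); cv2.imwrite(f"pics/{n}20.png",im[:,:,::-1])
    C=cloud(n,d); hsv=cv2.cvtColor(im,cv2.COLOR_RGB2HSV)
    m=cv2.inRange(hsv,(18,120,80),(35,255,255)); k,l,s,c=cv2.connectedComponentsWithStats(m)
    for i in range(1,k):
        if s[i,4]<60: continue
        P=C[(l==i)&(d>0)]; zt=np.percentile(P[:,2],90); T=P[P[:,2]>zt-4]
        print(n,c[i].round(1),"ztop",zt.round(1),"topmean",T.mean(0).round(1),"mid",((T.max(0)+T.min(0))/2).round(1))
a=cv2.imread("pics/scene20.png")[130:250,280:440]; cv2.imwrite("pics/s20c.png",cv2.resize(a,None,fx=4.8,fy=4.8,interpolation=cv2.INTER_CUBIC))
E
```

```text
clock: 31.27
position: [442.1, -123.6, 281.1]
ee_rot: [-0.021, -0.707, 0.707, 0.02]
contact_force: [0.9, 0.9, 0.3]
gripper_width: 51.0
scene [416.8 156.1] ztop 201.5 topmean [498.5 329.8 200.4] mid [497.8 329.  201.1]
scene [398.  163.7] ztop 202.1 topmean [495.5 270.1 201.1] mid [495.8 271.  201.9]
scene [343.8 184.8] ztop 202.6 topmean [487.2 110.9 201.4] mid [486.2 111.9 201.9]
scene [322.  193.2] ztop 203.4 topmean [483.6  51.1 202.2] mid [483.9  52.2 202.5]
top [129.7 283.8] ztop 202.0 topmean [495.3 329.9 200.2] mid [495.8 329.9 201.2]
top [162.3 285.3] ztop 202.1 topmean [492.3 269.7 200.5] mid [492.2 270.  201.3]
```

View pics/s20c.png

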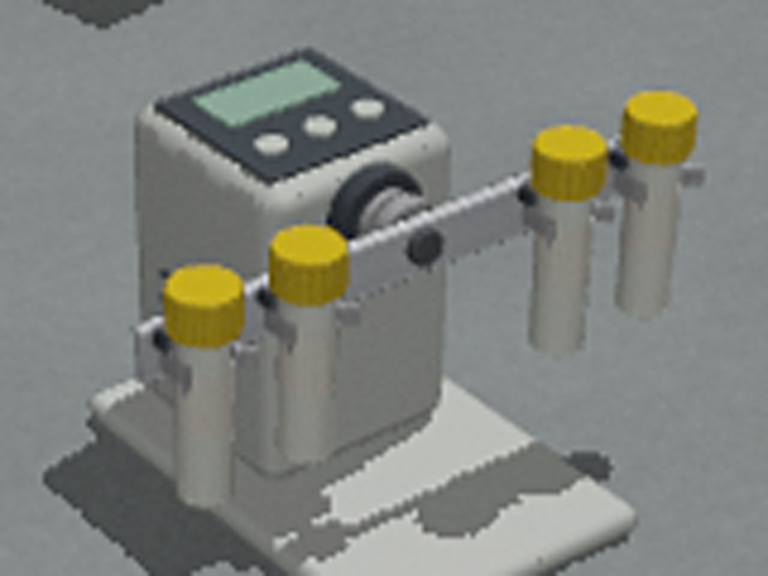

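View pics/top20.png

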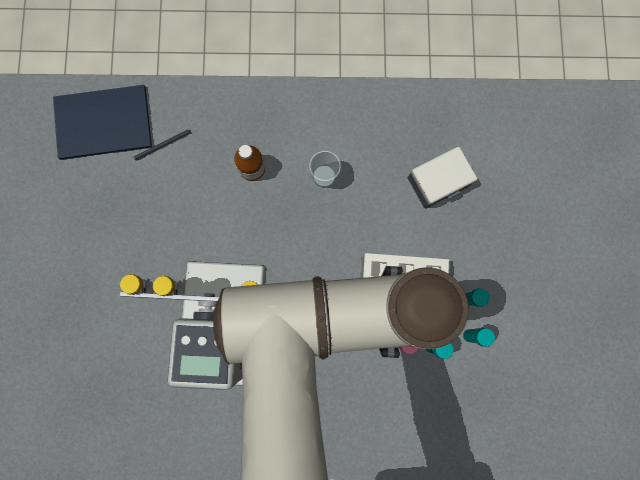

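```bash
python3 -m creep '[[[0,0,0],[0,0,0],0.2],[[0,0,0],[0,0,0],0.2],[[0,0,0],[0,0,0],0.2],[[0,0,0],[0,0,0],0.2],[[0,0,0],[0,0,0],0.2],[[0,0,0],[0,0,0],0.2]]'
python3 - <<'E'
from h import *
im,d=arm.get_image("scene"); C=cloud("scene",d); hsv=cv2.cvtColor(im,cv2.COLOR_RGB2HSV)
m=cv2.inRange(hsv,(18,120,80),(35,255,255)); k,l,s,c=cv2.connectedComponentsWithStats(m)
for i in range(1,k):
    if s[i,4]<60: continue
    P=C[(l==i)&(d>0)]; zt=np.percentile(P[:,2],90); T=P[P[:,2]>zt-4]; print(T.mean(0).round(1))
print(arm.job_done())
E
```

```text
clock: 31.87
position: [442.9, -120.8, 280.3]
ee_rot: [-0.019, -0.707, 0.707, 0.019]
contact_force: [0.5, 0.8, -0.1]
gripper_width: 51.6
[498.2 328.9 200.7]
[496.  269.4 201. ]
[486.4 110.7 201.5]
[482.8  51.4 201.6]
the job is handed in; nothing more can be done
None
```

The three tubes from the rack now hang by their caps in the rotator's free clips, and I handed the job in at about 32 s. I filled the clips in the order a (−140 mm), c (+140 mm), b (−80 mm), each time on the side then riding high.

- **Tilt:** the settled tilts were −0.081, +0.056, −0.086 and finally about 0 rad, so no more than about 5°. I did not measure the tilt while the bar was swinging after each release.
- **Insertion:** each tube passed the lips at about 5–6 N. I then pressed it against the bar's stop at about 6–7 N on the wrist reading, where it stopped moving, well under the 22 N limit. I lowered each cap close to the saddle before letting go.
- **Final check:** the four cap tops are in line and level to within 1 mm over 280 mm (z = 200.7 to 201.6 mm in the scene view). The robot was clear of everything, and the bottle, beaker, tip box and look-alikes were left alone.
- **Disagreements:** the two cameras differed by about 3 mm in x. Clip a turned out about 2 mm off the y I had measured, and the others by about 1 mm; I corrected this from the side force during insertion. In the last top view the arm hid clips a and b, so those two were checked only in the scene view.

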